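# Salt for the table caddy from behind the sauces

## Task

The table caddy still lacks its salt shaker, which stands at the back of the steel sauce organiser behind three tall containers. First set the three containers aside, standing on the grey plastic tray, then put the salt shaker upright in the empty ring of the wooden caddy, and last put each container back in the very bay it came from. Keep everything upright, and do not shift the tub in the caddy or the label roll on the table.

Things in the scene. Friction and masses are not known exactly. Their poses are not given: they have to be found in the camera images.
- brown_bottle_center (a point): Centre (half-way up) of the black sauce bottle with a red cap, round, 66 mm in diameter (straight wall from 6 to 121 mm above its foot, then a shoulder narrowing to the cap), 165 mm tall; z is its axis, up. Stands in one of the organiser's three front bays.
- white_bottle_center (a point): Centre (half-way up) of the white shaker bottle with a blue cap, round, 58 mm in diameter (straight wall from 6 to 110 mm above its foot), 150 mm tall; z is its axis, up. Stands in another front bay.
- orange_jar_center (a point): Centre (half-way up) of the orange-red spice jar with a yellow cap, round, 68.5 mm in diameter (straight wall from 6 to 155 mm above its foot), 210 mm tall; z is its axis, up. Stands in the third front bay.
- salt_center (a point): Centre (half-way up) of the small glass salt shaker with a grey domed cap, round, 90 mm tall, widest (44 mm) 30 mm above its foot, narrowing to 36 mm at 55 mm and 34 mm at its cap (66 to 78 mm); z is its axis, up. Stands somewhere along the organiser's rear trough.
- organiser: Fixed stainless sauce organiser, 285 mm along its y, 145 mm along its x, front at -x. Origin: centre of underside. Inner floor 8 mm above the table. Three bays, 91 (y) by 86 mm (x) inside, centred at x = -26.5, y = -94, 0, +94 mm; containers stand within 3 mm of these. Undivided rear trough 50 mm deep, centre line x = +44.5 mm. Wall tops: front and dividers 53 mm, ends and partition 57, rear 71.
- tray: The shallow grey plastic tray, fixed, 330 mm along its x, 150 mm along its y, rim 17 mm high, floor 3 mm above the table. Origin: centre of its underside. It lies on the robot's left or right, the caddy on the other side.
- salt_well (a point): Centre of the floor of the empty smaller steel ring of the wooden table caddy, 14 mm above the table; z up. The ring is 62 mm wide inside, 66 mm outside and 26 mm high. The caddy is a fixed dark board 200 by 110 mm; from this point its middle lies 50 mm along +x and the other ring (88 mm wide, with the tub) 94 mm along +x.
- tub: The tub with a blue lid (bystander) in the caddy's larger ring, 80 mm across its lid, 59 mm tall. Origin: centre of its underside. To be left where it is.
- label_roll: A roll of white labels (bystander) lying on the table between robot and organiser, 62 mm across, 28 mm high. Origin: centre of its underside. To be left where it is.
There are look-alikes about, which are no part of the job. What is shaped like the part that bears white_bottle_center but green is not meant.

How it is judged:
By the outcome, as a careful person would: the job done as asked, in the order asked, and still so for the second after the job is handed in, with the robot touching nothing.
It also fails if it takes over 149 s, if anything falls off the work surface, if the arm or the gripper's body presses on something with over 40 N, if the wrist force passes 120 N, or if a joint passes its speed limit or range.

## Robot

A 6-joint arm with a two-finger parallel gripper is mounted at the origin on a cart in front of the work surface, level with it; the furniture and walls round the work are solid. World frame = base frame: x ahead of the robot, y to its left, z up, the work surface at z = 0. Lengths are in m, angles in rad, forces in N, time in s.
With the tool pointing down it reaches from about 0.3 to 0.875 m from the base axis. Payload 6.4 kg.
Tool frame: the origin (TCP) lies between the finger pads; the fingertips stand 8 mm ahead of it and the grasp point (between the pads) lies 11 mm behind it; z points along the fingers, x is the direction in which the jaws open and shut, and the axes are right-handed (so a half turn about z gives the same grasp; the last joint's range is limited). The gripper opens to 85 mm and grips with 20 to 120 N. Pads are 22 mm wide; open, the fingers measure 114 mm over their backs; the gripper's body (76 mm by 85 mm) begins 54 mm behind the grasp point. The pads swing forward as they close: fully open they stand 13 mm farther back than shut.
Start: joints at [-1.479, 0.181, 1.607, -0, 1.354, -0.206], TCP at [0.169, -0.55, 0.239] pointing down, gripper open.
Joint ranges: [-2.99, 2.99], [-0.89, 2.07], [0.3, 2.58], [-1.14, 4.28], [0, 2.63], [-3.12, 3.12]. Speed limits (rad/s): [2.57, 2.57, 3.01, 3.14, 3.14, 3.14].

## Interface

Orientations are given as a unit quaternion [w, x, y, z].
In Python, from bench import ctrl gives the robot as it stands.
- The arm moves only by the tool drive_tool, never from a script. Its argument "commands" is a list of rows, each an object of numbers: "gripper": the closure, from 0 (fully open) to 1 (shut); "dx", "dy", "dz": the shift along the tool's x, y, z in cm; "turn": the turn about the tool's z in degrees. A call has 1 to 20 rows; each row is the pose to reach, as a shift and turn from the pose commanded when the call began, along the tool's axes at that moment; what a row does not reach only later rows make up. A row lasts 1/8 s, in which the tool goes at most 62.5 mm and 10.7 degrees, less where a joint would pass 70% of its speed; a pose out of reach is approached as far as the arm can. A call with a gripper value outside its range is refused whole. The fingers move at their own pace and stop on an object; the grip force is fixed at half the most. Time passes only in rows, so rows that repeat a pose let the fingers close. It gives the time, the measured TCP pose, the force and the opening at its end, in the units of the state.
- ctrl.get_obs(): the state, without advancing time (a new reading comes with each control period).
- ctrl.camera(name): name is "scene" or "top" or "wrist"; returns a dict with "image" (384x512x3 uint8, red, green, blue), "mtx" (3x3 intrinsics, pixels), "R" (3x3) and "t" (3): a world point X has camera coordinates R X + t. Camera axes: x right, y down, z forward; pixel columns grow to the right and rows downward; lengths in m; the calibration is good to about 2 mm. A picture is of the moment at which its call begins. There is no depth.
- ctrl.hand_in(): hands the job in, once; it reports no verdict.
The state is a dict: "time_s": time; "q": joint angles; "dq": joint speeds; "joint_efforts": joint torques, N m; "eef_pos": TCP position; "eef_rot": TCP orientation; "wrist_force": force on the tool from outside, world axes, zero at the start; "torque": the same for the moment, N m; "opening": opening from 0.0 (shut) to 1.0 (fully open).
Only numpy, scipy, OpenCV 4.12 (cv2) and the standard library are available. Lean on these libraries where they do the work, as an engineer would, in place of code of your own. Each camera call takes 0.05 s, during which the arm holds its last target.

## Working session

There is one attempt and no reset: what is moved stays moved. The work goes in short steps, Python scripts to look and compute and a tool call to move; the robot and the scene stay as the last step left them, time stands still between calls to the robot, and variables do not carry over. Pictures are saved under pics/ and viewed, and the job is handed in when it is done.

Besides the shell and the picture viewer there is one more tool, called after "Emit:" by a JSON object that holds its "op" and its "data", one argument or row to a line. drive_tool: Moves the arm, as the interface text tells. Its arguments: {"type":"object","properties":{"commands":{"type":"array","items":{"type":"object","properties":{"gripper":{"type":"number"},"dx":{"type":"number"},"dy":{"type":"number"},"dz":{"type":"number"},"turn":{"type":"number"}}}}},"required":["commands"]}

```bash
ls; mkdir -p pics; python3 - <<'E'
from bench import ctrl
import cv2,pickle
o=ctrl.get_obs();print(o)
for n in ["scene","top","wrist"]:
    c=ctrl.camera(n);cv2.imwrite(f"pics/{n}0.png",c["image"][:,:,::-1]);pickle.dump(c,open(f"pics/{n}0.pkl","wb"))
    print(n,c["mtx"].round(1).tolist(),c["R"].round(3).tolist(),c["t"].round(3).tolist())
E
```

```text
pics
{'time_s': 0.0, 'q': array([-1.47931389e+00,  1.81555646e-01,  1.60796699e+00,  1.14895765e-06,
        1.35381315e+00, -2.06306685e-01]), 'dq': array([ 0.00141472, -0.00166983,  0.00084505, -0.00062262,  0.00164633,
       -0.00124113]), 'joint_efforts': array([ 1.48258372e-03, -4.44864535e+01, -3.51342702e+01, -2.56703670e-04,
        8.97556281e-03,  3.98976852e-05]), 'eef_pos': array([ 0.16867376, -0.54915607,  0.23839575]), 'eef_rot': array([-6.51012426e-04,  8.04178504e-01, -5.94387226e-01, -5.79494163e-04]), 'wrist_force': array([0.38437552, 0.60599528, 0.55382362]), 'torque': array([ 0.04112407,  0.01448991, -0.01503885]), 'opening': 0.9977836978593904}
scene [[457.4, 0.0, 248.0], [0.0, 457.4, 192.8], [0.0, 0.0, 1.0]] [[-0.725, -0.689, 0.018], [-0.454, 0.459, -0.764], [0.518, -0.562, -0.645]] [0.304, 0.344, 1.428]
top [[417.4, 0.0, 264.3], [0.0, 417.4, 188.4], [0.0, 0.0, 1.0]] [[0.01, -1.0, -0.024], [-0.993, -0.007, -0.119], [0.119, 0.025, -0.993]] [-0.066, 0.502, 1.257]
wrist [[291.3, 0.0, 254.3], [0.0, 291.3, 191.3], [0.0, 0.0, 1.0]] [[0.294, -0.956, -0.001], [-0.912, -0.281, 0.298], [-0.285, -0.086, -0.955]] [-0.575, -0.039, 0.379]
```

View pics/scene0.png

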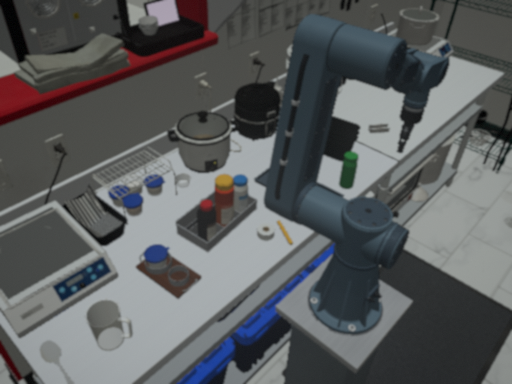

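View pics/top0.png

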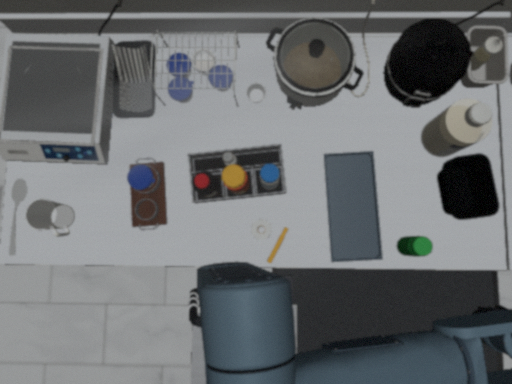

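View pics/wrist0.png

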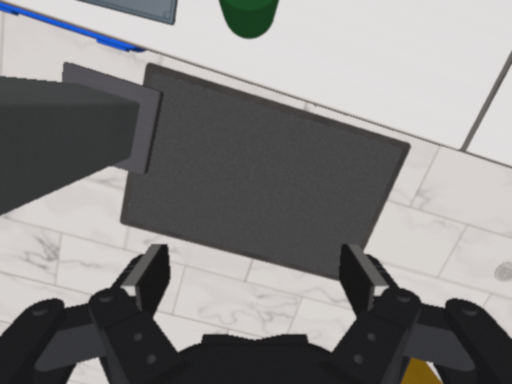

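The scene shows the organiser at about (217,210), with the black, orange and white containers. In the top view:
- Brown's red cap is at (202,181), orange's yellow cap at (234,178) and white's blue cap at (270,175).
- The salt shaker is at (229,157) in the trough.
- The tray is at (353,205), the caddy at (148,193) and the roll at (261,229).

Look-alikes: the green bottle (415,245), the blue lids in the rack (180,65), the small cup (256,92), and the white bottles at right (470,115) and (490,45).

```bash
python3 - <<'E'
import cv2,pickle
c=pickle.load(open("pics/top0.pkl","rb"));im=c["image"][:,:,::-1]
a=im[135:275,120:400];cv2.imwrite("pics/topcrop.png",cv2.resize(cv2.convertScaleAbs(a,alpha=1.5),None,fx=2.85,fy=2.85,interpolation=2))
c=pickle.load(open("pics/scene0.pkl","rb"));im=c["image"][:,:,::-1]
a=im[160:310,120:320];cv2.imwrite("pics/scenecrop.png",cv2.resize(cv2.convertScaleAbs(a,alpha=1.5),None,fx=4,fy=4,interpolation=2))
E
```

```text
(no output)
```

View pics/topcrop.png

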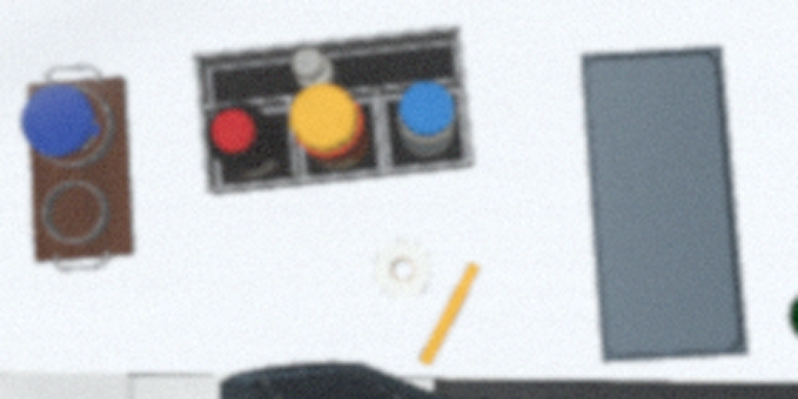

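View pics/scenecrop.png

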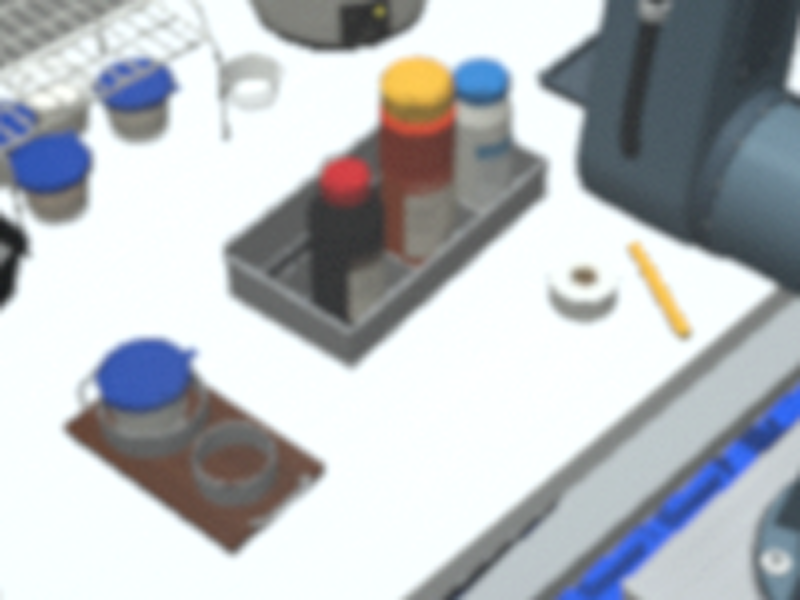

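The crops confirm it: brown red-capped (top crop 234,131), orange (325,118), white with blue cap (427,107), salt (312,66), and the empty ring at (75,212).

```bash
cat > h.py <<'E'
import numpy as np,cv2,pickle
def ray(c,u,v,z):
    d=c["R"].T@np.linalg.inv(c["mtx"])@np.array([u,v,1.]);o=-c["R"].T@c["t"]
    return o+d*(z-o[2])/d[2]
def cent(c,lo,hi,roi=None):
    hsv=cv2.cvtColor(c["image"],cv2.COLOR_RGB2HSV);m=cv2.inRange(hsv,np.array(lo),np.array(hi))
    if roi:
        k=np.zeros_like(m);k[roi[1]:roi[3],roi[0]:roi[2]]=255;m&=k
    n,l,s,ce=cv2.connectedComponentsWithStats(m)
    i=1+np.argmax(s[1:,4]);return ce[i],s[i]
def proj(c,X):
    p=c["mtx"]@(c["R"]@np.array(X)+c["t"]);return p[:2]/p[2]
E
python3 - <<'E'
from h import *
c=pickle.load(open("pics/top0.pkl","rb"));s=pickle.load(open("pics/scene0.pkl","rb"))
cr=lambda u,v:((u+.5)/2.85+119.5,(v+.5)/2.85+134.5)
for n,u,v,z in [("RL",195,56,.071),("RR",458,29,.071),("FL",210,191,.053),("FR",472,163,.053),
 ("trRL",582,55,.017),("trRR",720,47,.017),("trFL",604,361,.017),("trFR",747,352,.017),
 ("ring",75,212,.040),("bigring",76,124,.04),("cadRL",28,80,.014),("cadRR",126,76,.014),("cadFL",37,262,.014),("cadFR",133,253,.014),("salttop",310,63,.088+.008),("roll",401,268,.028)]:
    print(n,ray(c,*cr(u,v),z).round(4))
print(ray(c,*cr(60,120),.014+.059))
for n,lo,hi,z,roi in [("red",(170,120,80),(180,255,255),.173,(190,165,215,195)),("yel",(15,120,100),(30,255,255),.218,(215,160,255,200)),("blu",(100,120,80),(112,255,255),.158,(255,160,285,195))]:
    p,st=cent(c,lo,hi,roi);print(n,p,st,ray(c,*p,z).round(4))
sc=lambda u,v:((u+.5)/4+119.5,(v+.5)/4+159.5)
for n,u,v,z in [("ring",235,450,.040),("red",346,172,.173),("yel",417,80,.218),("blu",481,76,.158),("FL org",350,365,0.0),("cadF",233,553,0)]:
    print("scene",n,ray(s,*sc(u,v),z).round(4))
E
```

```text
RL [0.6001 0.1692 0.071 ]
RR [ 0.6307 -0.1094  0.071 ]
FL [0.4581 0.1524 0.053 ]
FR [ 0.4901 -0.1253  0.053 ]
trRL [ 0.6145 -0.2465  0.017 ]
trRR [ 0.6242 -0.3974  0.017 ]
trFL [ 0.283  -0.2676  0.017 ]
trFR [ 0.2942 -0.4191  0.017 ]
ring [0.4355 0.2997 0.04  ]
bigring [0.5308 0.3028 0.04  ]
cadRL [0.5835 0.3668 0.014 ]
cadRR [0.5887 0.2575 0.014 ]
cadFL [0.3823 0.347  0.014 ]
cadFR [0.3931 0.2421 0.014 ]
salttop [0.5883 0.0439 0.096 ]
roll [ 0.3793 -0.0505  0.028 ]
[0.53023774 0.3096639  0.073     ]
red [201.13333333 179.97037037] [194 173  15  15 135] [0.5078 0.1092 0.173 ]
yel [233.10730594 175.67808219] [222 164  23  24 438] [0.5136 0.0168 0.218 ]
blu [269.13868613 172.38686131] [260 163  19  19 274] [ 0.5325 -0.0775  0.158 ]
scene ring [0.4382 0.3032 0.04  ]
scene red [0.5075 0.1128 0.173 ]
scene yel [0.5124 0.025  0.218 ]
scene blu [ 0.5306 -0.0712  0.158 ]
scene FL org [0.4684 0.1535 0.    ]
scene cadF [0.3876 0.3516 0.    ]
```

```bash
cat >> h.py <<'E'
from scipy.spatial.transform import Rotation as Ro
def tool(o):
    w,x,y,z=o["eef_rot"];return Ro.from_quat([x,y,z,w]).as_matrix()
def go(o,P,yaw=None):
    M=tool(o);d=M.T@(np.array(P)-o["eef_pos"])*100
    y0=np.degrees(np.arctan2(M[1,0],M[0,0]))
    t=None if yaw is None else -(((yaw-y0)+180)%360-180)
    print("to",P,"d cm",d.round(2),"turn",t,"yaw now",round(y0,2))
# organiser frame estimate
OC=np.array([.5447,.0217]);OY=np.radians(6.27)
def org(x,y):
    ex=np.array([np.cos(OY),np.sin(OY)]);ey=np.array([-ex[1],ex[0]]);return OC+x*ex+y*ey
TC=np.array([.454,-.333])
E
python3 - <<'E'
from h import *
from bench import ctrl
o=ctrl.get_obs();go(o,[.516,.018,.40],6.3)
c=pickle.load(open("pics/top0.pkl","rb"))
print(ray(c,420,246,.15))
E
```

```text
to [0.516, 0.018, 0.4] d cm [-44.06 -49.85 -16.07] turn -79.23932654109626 yaw now -72.94
[ 0.33381507 -0.48956049  0.15      ]
```

Emit:
{"op": "drive_tool", "data": {
  "commands": [
    {"dz":-6},
    {"dz":-12},
    {"dz":-16},
    {"dx":-4,"dy":-4.5,"dz":-16,"turn":-10},
    {"dx":-8,"dy":-9,"dz":-16,"turn":-20},
    {"dx":-12,"dy":-13.5,"dz":-16,"turn":-30},
    {"dx":-16,"dy":-18,"dz":-16,"turn":-40},
    {"dx":-20,"dy":-22.6,"dz":-16,"turn":-50},
    {"dx":-24,"dy":-27,"dz":-16,"turn":-60},
    {"dx":-28,"dy":-31.6,"dz":-16,"turn":-70},
    {"dx":-32,"dy":-36,"dz":-16,"turn":-79.2},
    {"dx":-36,"dy":-40.7,"dz":-16,"turn":-79.2},
    {"dx":-40,"dy":-45.3,"dz":-16,"turn":-79.2},
    {"dx":-44,"dy":-49.8,"dz":-16,"turn":-79.2},
    {"dx":-44,"dy":-49.8,"dz":-16,"turn":-79.2},
    {"dx":-44,"dy":-49.8,"dz":-16,"turn":-79.2},
    {"dx":-44,"dy":-49.8,"dz":-16,"turn":-79.2},
    {"dx":-44,"dy":-49.8,"dz":-16,"turn":-79.2}
  ]
}}

```text
invalid input at $.commands[0]: expected keys gripper, dx, dy, dz, turn
```

```bash
cat > snap.py <<'E'
import sys
from h import *
from bench import ctrl
n,tag=sys.argv[1:3]
c=ctrl.camera(n);pickle.dump(c,open(f"pics/{tag}.pkl","wb"));cv2.imwrite(f"pics/{tag}.png",c["image"][:,:,::-1])
o=ctrl.get_obs();print(o["time_s"],o["eef_pos"].round(4),o["wrist_force"].round(1),o["opening"],o["q"].round(2))
E
python3 snap.py wrist w1
```

```text
0.2 [ 0.1687 -0.5494  0.2387] [ 0.1  0.  -1. ] 0.9979900537776852 [-1.48  0.18  1.61  0.    1.35 -0.21]
```

View pics/w1.png

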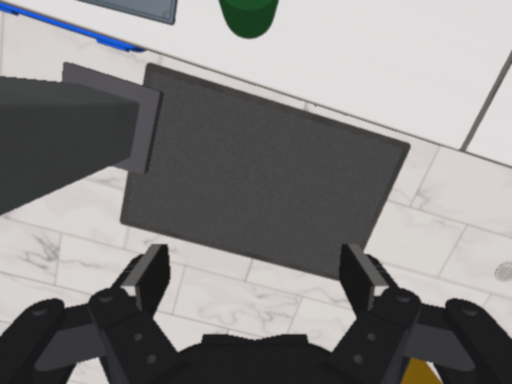

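The call was refused because every row needs all five keys. The picture shows the same start view, so the arm hasn't moved.

Emit:
{"op": "drive_tool", "data": {
  "commands": [
    {"gripper":0,"dx":0,"dy":0,"dz":-6,"turn":0},
    {"gripper":0,"dx":0,"dy":0,"dz":-12,"turn":0},
    {"gripper":0,"dx":0,"dy":0,"dz":-16,"turn":0},
    {"gripper":0,"dx":-4,"dy":-4.5,"dz":-16,"turn":-10},
    {"gripper":0,"dx":-8,"dy":-9,"dz":-16,"turn":-20},
    {"gripper":0,"dx":-12,"dy":-13.5,"dz":-16,"turn":-30},
    {"gripper":0,"dx":-16,"dy":-18,"dz":-16,"turn":-40},
    {"gripper":0,"dx":-20,"dy":-22.6,"dz":-16,"turn":-50},
    {"gripper":0,"dx":-24,"dy":-27,"dz":-16,"turn":-60},
    {"gripper":0,"dx":-28,"dy":-31.6,"dz":-16,"turn":-70},
    {"gripper":0,"dx":-32,"dy":-36,"dz":-16,"turn":-79.2},
    {"gripper":0,"dx":-36,"dy":-40.7,"dz":-16,"turn":-79.2},
    {"gripper":0,"dx":-40,"dy":-45.3,"dz":-16,"turn":-79.2},
    {"gripper":0,"dx":-44,"dy":-49.8,"dz":-16,"turn":-79.2},
    {"gripper":0,"dx":-44,"dy":-49.8,"dz":-16,"turn":-79.2},
    {"gripper":0,"dx":-44,"dy":-49.8,"dz":-16,"turn":-79.2},
    {"gripper":0,"dx":-44,"dy":-49.8,"dz":-16,"turn":-79.2},
    {"gripper":0,"dx":-44,"dy":-49.8,"dz":-16,"turn":-79.2}
  ]
}}

```text
time_s: 2.45
eef_pos: [0.5154, 0.0158, 0.3995]
eef_rot: [0.0, 0.999, 0.054, 0.0]
wrist_force: [-0.3, 0.4, 0.0]
opening: 0.996
```

```bash
python3 snap.py wrist w2
```

```text
2.5 [0.5155 0.016  0.3995] [ 0.8 -0.3 -0.5] 0.9996177102826977 [-0.2  -0.04  1.53 -0.    1.66 -0.31]
```

View pics/w2.png

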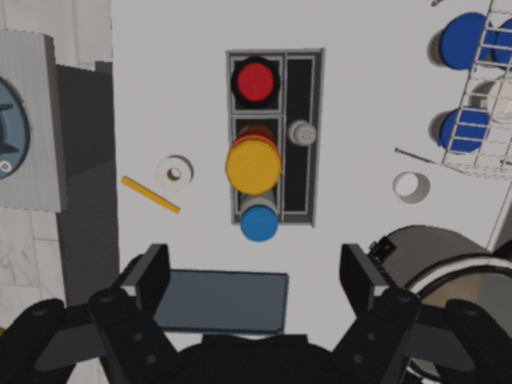

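The wrist view shows the red cap (255,82), yellow cap (253,166), blue cap (259,224), salt (303,133), and roll (173,174).

```bash
python3 - <<'E'
from h import *
c=pickle.load(open("pics/w2.pkl","rb"));im=c["image"][:,:,::-1]
a=im[30:250,200:340];cv2.imwrite("pics/w2c.png",cv2.resize(cv2.convertScaleAbs(a,alpha=1.3),None,fx=2.7,fy=2.7,interpolation=2))
for n,lo,hi,z,roi in [("red",(0,150,80),(8,255,255),.173,(225,60,285,110)),("yel",(15,120,100),(30,255,255),.218,(215,135,290,200)),("blu",(98,120,80),(114,255,255),.158,(235,200,285,250))]:
    p,st=cent(c,lo,hi,roi);print(n,p,st,ray(c,*p,z).round(4), "rad px->m", st[2])
    X=ray(c,*p,z);E=ray(c,p[0]+st[2]/2,p[1],z);print("capdiam",2*np.linalg.norm(E-X))
for n,u,v,z in [("salt",304,133,.098),("oRL",324,48,.071),("oRR",316,226,.071),("oFL",226,50,.053)]:
    print(n,ray(c,u,v,z).round(4))
print(org(-.0265,.094),org(-.0265,0),org(-.0265,-.094))
E
```

```text
red [251.  63.] [251  63   1   1   1] [0.4993 0.1311 0.173 ] rad px->m 1
capdiam 0.0011395022544944222
yel [252.78372854 166.32788226] [ 225  139   56   56 2446] [0.5132 0.0218 0.218 ] rad px->m 56
capdiam 0.061879116829509806
blu [258.81648675 223.28066732] [ 241  207   37   34 1019] [ 0.5313 -0.0713  0.158 ] rad px->m 37
capdiam 0.05174080916982046
salt [0.5852 0.0533 0.098 ]
oRL [0.5996 0.1735 0.071 ]
oRR [ 0.6357 -0.1035  0.071 ]
oFL [0.4575 0.1583 0.053 ]
[0.50809241 0.11224355] [0.51835852 0.01880583] [ 0.52862462 -0.07463189]
```

View pics/w2c.png

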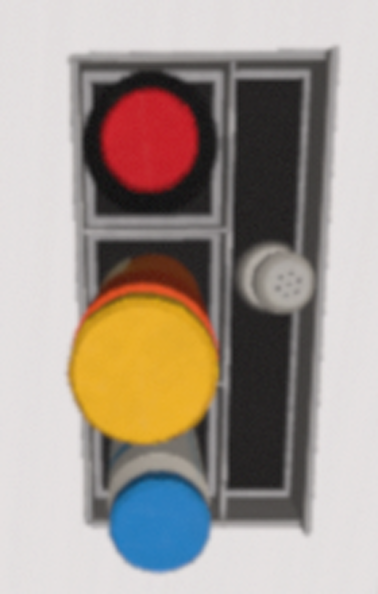

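```bash
python3 - <<'E'
from h import *
s=pickle.load(open("pics/scene0.pkl","rb"))
for z in (.218,.2,.19,.18,.17,.163,.15,.1):
    p=proj(s,[.5135,.0205,z]);print(z,(p-[119.5,159.5])*4)
from bench import ctrl
go(ctrl.get_obs(),[.5135,.020,.20],6.3)
im=s["image"][:,:,::-1][165:235,195:270];cv2.imwrite("pics/s0j.png",cv2.resize(cv2.convertScaleAbs(im,alpha=1.5),None,fx=8,fy=8,interpolation=2))
E
```

```text
0.218 [420.46962276  77.56064236]
0.2 [420.79422944  94.17386331]
0.19 [420.97247768 103.29652706]
0.18 [421.1492573  112.34402658]
0.17 [421.32458634 121.31728703]
0.163 [421.44646313 127.554885  ]
0.15 [421.67096359 139.04471593]
0.1 [422.51273181 182.12602812]
to [0.5135, 0.02, 0.2] d cm [-0.16 -0.43 19.95] turn -0.1546824765712529 yaw now 6.15
```

View pics/s0j.png

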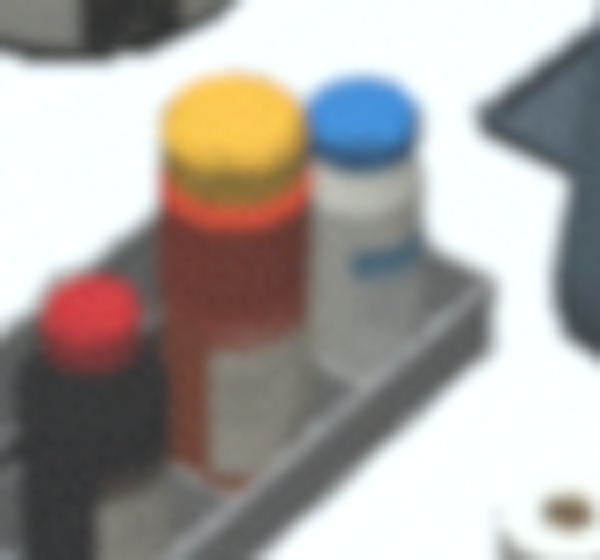

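Orange's cap spans about z .19 to .217 and is 62 mm wide. The pad tips in the wrist image sit about 5 mm behind the TCP when open, so I'll grip the cap, which keeps the gripper body clear of it. I'll go to just above it and check.

Emit:
{"op": "drive_tool", "data": {
  "commands": [
    {"gripper":0,"dx":-0.16,"dy":-0.43,"dz":5,"turn":0},
    {"gripper":0,"dx":-0.16,"dy":-0.43,"dz":9,"turn":0},
    {"gripper":0,"dx":-0.16,"dy":-0.43,"dz":13,"turn":0},
    {"gripper":0,"dx":-0.16,"dy":-0.43,"dz":16,"turn":0},
    {"gripper":0,"dx":-0.16,"dy":-0.43,"dz":16.5,"turn":0},
    {"gripper":0,"dx":-0.16,"dy":-0.43,"dz":16.5,"turn":0},
    {"gripper":0,"dx":-0.16,"dy":-0.43,"dz":16.5,"turn":0}
  ]
}}

```text
time_s: 3.38
eef_pos: [0.5147, 0.0208, 0.2361]
eef_rot: [0.0, 0.999, 0.054, 0.001]
wrist_force: [-0.3, 0.0, 0.3]
opening: 1.005
```

```bash
python3 snap.py wrist w3; python3 snap.py scene s3; python3 - <<'E'
from h import *
c=pickle.load(open("pics/w3.pkl","rb"))
p,st=cent(c,(15,120,100),(30,255,255));print(p,st,ray(c,st[0]+st[2]/2,st[1]+st[3]/2,.218).round(4),ray(c,*p,.218).round(4))
s=cv2.imread("pics/s3.png")[130:260,160:320];cv2.imwrite("pics/s3c.png",cv2.resize(cv2.convertScaleAbs(s,alpha=1.5),None,fx=4,fy=4,interpolation=2))
E
```

```text
3.425 [0.5146 0.0209 0.236 ] [0.2 0.4 0. ] 1.0021387624379026 [-0.19  0.05  1.76  0.    1.33 -0.3 ]
3.475 [0.5145 0.0209 0.2358] [-0.1 -0.9  0.5] 0.9962458838860215 [-0.19  0.05  1.76 -0.    1.33 -0.3 ]
[251.48098406 233.45688465] [ 199  186  105   96 7967] [0.5128 0.0233 0.218 ] [0.5127 0.0236 0.218 ]
```

View pics/w3.png

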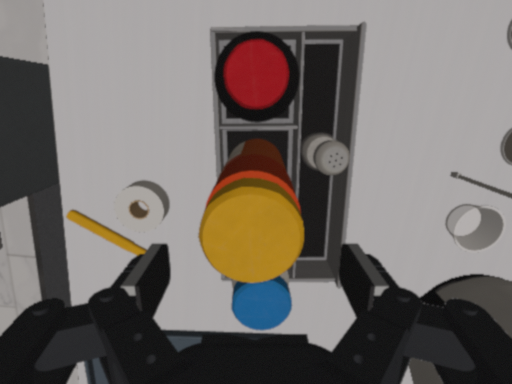

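View pics/s3c.png

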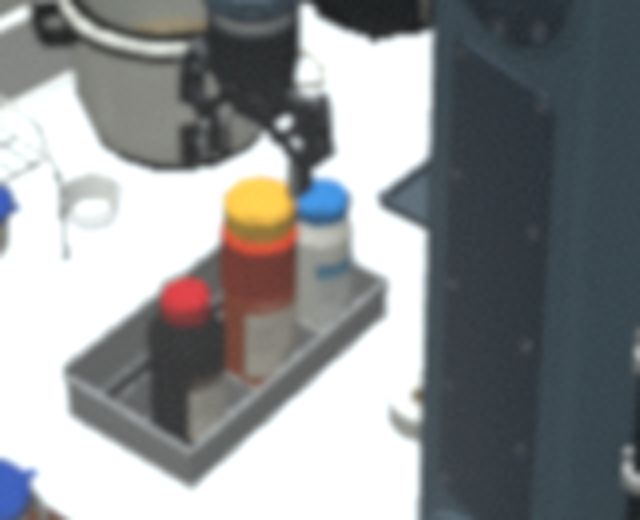

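The wrist view shows the jaws straddling the yellow cap, with its centre at (251,233) against a finger mid of 255. That calls for −1.8 mm in x and about +1.5 mm in world y. Descend and grip.

Emit:
{"op": "drive_tool", "data": {
  "commands": [
    {"gripper":0,"dx":-0.15,"dy":-0.15,"dz":0,"turn":0},
    {"gripper":0,"dx":-0.15,"dy":-0.15,"dz":2,"turn":0},
    {"gripper":0,"dx":-0.15,"dy":-0.15,"dz":3.3,"turn":0},
    {"gripper":0,"dx":-0.15,"dy":-0.15,"dz":4.2,"turn":0},
    {"gripper":0,"dx":-0.15,"dy":-0.15,"dz":4.2,"turn":0},
    {"gripper":1,"dx":-0.15,"dy":-0.15,"dz":4.2,"turn":0},
    {"gripper":1,"dx":-0.15,"dy":-0.15,"dz":4.2,"turn":0},
    {"gripper":1,"dx":-0.15,"dy":-0.15,"dz":4.2,"turn":0},
    {"gripper":1,"dx":-0.15,"dy":-0.15,"dz":4.2,"turn":0},
    {"gripper":1,"dx":-0.15,"dy":-0.15,"dz":4.2,"turn":0},
    {"gripper":1,"dx":-0.15,"dy":-0.15,"dz":4.2,"turn":0}
  ]
}}

```text
time_s: 4.85
eef_pos: [0.5129, 0.0223, 0.1938]
eef_rot: [0.0, 0.999, 0.055, 0.001]
wrist_force: [-0.3, 0.1, 5.4]
opening: 0.598
```

```bash
python3 snap.py wrist w4; python3 snap.py scene s4; python3 - <<'E'
import cv2
s=cv2.imread("pics/s4.png")[130:260,160:320];cv2.imwrite("pics/s4c.png",cv2.resize(cv2.convertScaleAbs(s,alpha=1.5),None,fx=4,fy=4,interpolation=2))
E
```

```text
4.9 [0.5128 0.0223 0.1938] [-0.5  0.3  4.9] 0.5984163246193113 [-0.19  0.09  1.81 -0.    1.24 -0.3 ]
4.95 [0.5128 0.0223 0.1938] [-0.6  0.3  4.7] 0.5975491513837725 [-0.19  0.09  1.81 -0.    1.24 -0.3 ]
```

View pics/w4.png

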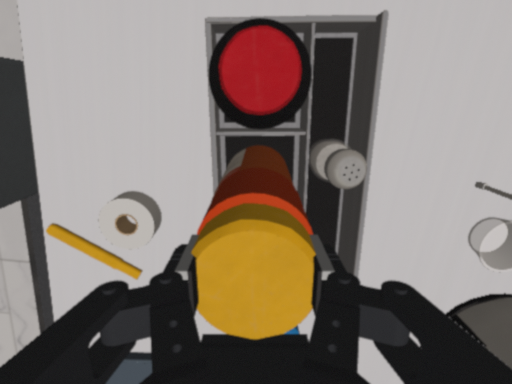

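View pics/s4c.png

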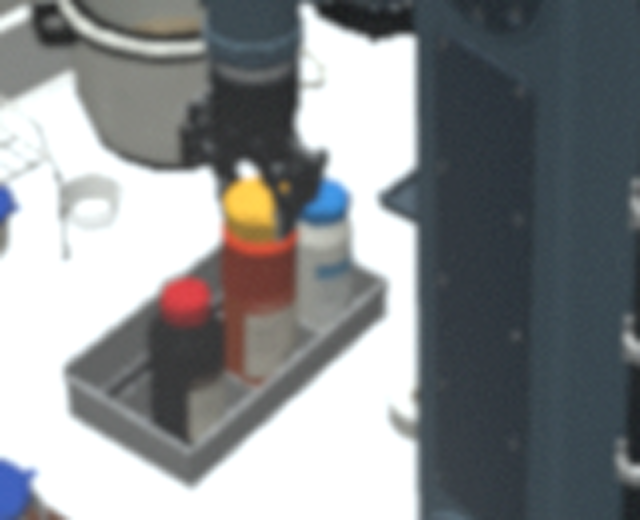

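The pads sit on the cap (wrist 195 to 315, row 270). Test lift.

Emit:
{"op": "drive_tool", "data": {
  "commands": [
    {"gripper":1,"dx":0,"dy":0,"dz":-1,"turn":0},
    {"gripper":1,"dx":0,"dy":0,"dz":-2,"turn":0},
    {"gripper":1,"dx":0,"dy":0,"dz":-4,"turn":0},
    {"gripper":1,"dx":0,"dy":0,"dz":-6,"turn":0},
    {"gripper":1,"dx":0,"dy":0,"dz":-8,"turn":0},
    {"gripper":1,"dx":0,"dy":0,"dz":-8,"turn":0},
    {"gripper":1,"dx":0,"dy":0,"dz":-8,"turn":0}
  ]
}}

```text
time_s: 5.82
eef_pos: [0.5115, 0.0226, 0.2716]
eef_rot: [-0.0, 0.999, 0.055, -0.001]
wrist_force: [-0.2, -0.6, -2.5]
opening: 0.595
```

```bash
python3 snap.py scene s5; python3 - <<'E'
import cv2
s=cv2.imread("pics/s5.png")[100:260,140:340];cv2.imwrite("pics/s5c.png",cv2.resize(cv2.convertScaleAbs(s,alpha=1.5),None,fx=3,fy=3,interpolation=2))
from h import *
from bench import ctrl
o=ctrl.get_obs();d=np.radians(3.6);e=np.array([np.cos(d),np.sin(d)])
for k in (.112,0,-.112): print(TC+k*e)
p=TC+.112*e
go(o,[p[0]-.1,0.02,.274]);go(o,[p[0],p[1],.274])
E
```

```text
5.875 [0.5114 0.0226 0.2712] [-0.3  0.5 -2.6] 0.594928754809774 [-0.19  0.01  1.72  0.    1.41 -0.3 ]
[ 0.56577899 -0.32596746]
[ 0.454 -0.333]
[ 0.34222101 -0.34003254]
to [np.float64(0.46577899358396646), 0.02, 0.274] d cm [-4.56 -0.24 -0.27] turn None yaw now 6.26
to [np.float64(0.5657789935839664), np.float64(-0.3259674618127169), 0.274] d cm [ 1.61 35.24 -0.3 ] turn None yaw now 6.26
```

View pics/s5c.png

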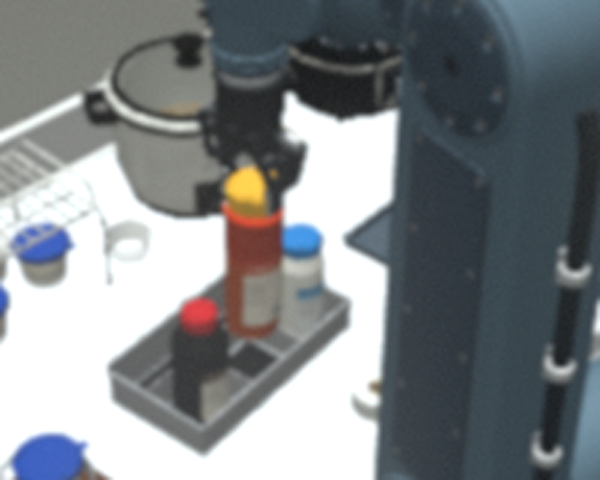

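Orange is held upright and clear, its foot about 30 mm above the wall. I'll take it round the front, past the white bottle, to the tray's far slot.

Emit:
{"op": "drive_tool", "data": {
  "commands": [
    {"gripper":1,"dx":-2,"dy":0,"dz":0,"turn":0},
    {"gripper":1,"dx":-5,"dy":0,"dz":0,"turn":0},
    {"gripper":1,"dx":-9,"dy":0,"dz":0,"turn":0},
    {"gripper":1,"dx":-12,"dy":2,"dz":0,"turn":0},
    {"gripper":1,"dx":-13,"dy":5,"dz":0,"turn":0},
    {"gripper":1,"dx":-13,"dy":9,"dz":0,"turn":0},
    {"gripper":1,"dx":-13,"dy":13,"dz":0,"turn":0},
    {"gripper":1,"dx":-13,"dy":17,"dz":0,"turn":0},
    {"gripper":1,"dx":-12,"dy":21,"dz":0,"turn":0},
    {"gripper":1,"dx":-10,"dy":25,"dz":0,"turn":0},
    {"gripper":1,"dx":-7,"dy":29,"dz":0,"turn":0},
    {"gripper":1,"dx":-4,"dy":32,"dz":0,"turn":0},
    {"gripper":1,"dx":-1,"dy":34,"dz":0,"turn":0},
    {"gripper":1,"dx":1,"dy":35,"dz":0,"turn":0},
    {"gripper":1,"dx":1.6,"dy":35.2,"dz":0,"turn":0},
    {"gripper":1,"dx":1.6,"dy":35.2,"dz":0,"turn":0},
    {"gripper":1,"dx":1.6,"dy":35.2,"dz":0,"turn":0},
    {"gripper":1,"dx":1.6,"dy":35.2,"dz":0,"turn":0}
  ]
}}

```text
time_s: 8.12
eef_pos: [0.5658, -0.3255, 0.2726]
eef_rot: [0.0, 0.999, 0.055, 0.0]
wrist_force: [0.5, -0.9, -2.5]
opening: 0.593
```

```bash
python3 snap.py top t6; python3 snap.py wrist w6
```

```text
8.175 [ 0.5659 -0.3255  0.2727] [ 0.1 -0.  -2.5] 0.5964541707392874 [-0.7   0.33  1.36 -0.    1.45 -0.81]
8.225 [ 0.566  -0.3256  0.2727] [ 0.3  0.2 -2.8] 0.5946888217563843 [-0.7   0.33  1.36 -0.    1.45 -0.81]
```

View pics/t6.png

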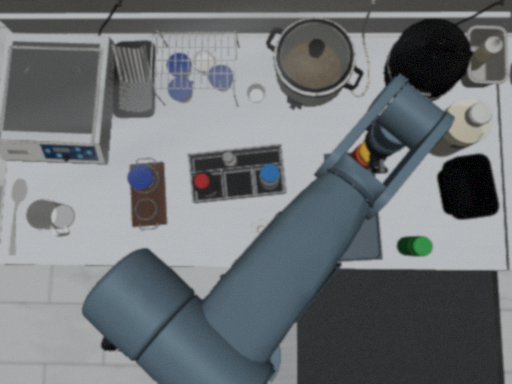

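View pics/w6.png

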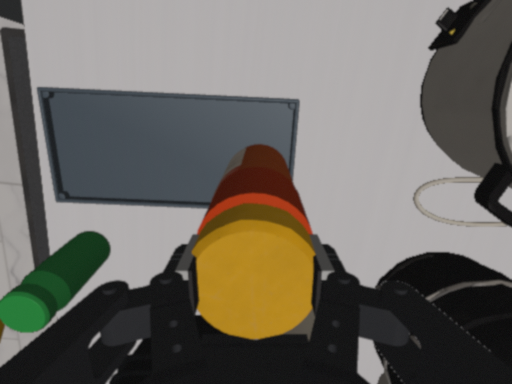

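```bash
python3 - <<'E'
from h import *
c=pickle.load(open("pics/w6.pkl","rb"))
for n,u,v,z in [("LL far-left",299,101,.017),("near-left",39,88,.017),("near-right",57,203,.017)]:
    print(n,ray(c,u,v,z).round(4))
print("foot proj",proj(c,[.5655,-.3255,.086]),proj(c,[.5655,-.3255,.003]))
t=pickle.load(open("pics/t6.pkl","rb"));print(proj(t,[.5655,-.3255,.003]))
E
```

```text
LL far-left [ 0.6145 -0.2448  0.017 ]
near-left [ 0.2862 -0.2652  0.017 ]
near-right [ 0.2947 -0.419   0.017 ]
foot proj [253.91880407 170.6242322 ] [253.97161032 156.95125404]
[348.66579753 170.30244348]
```

Tray corners agree with the earlier measurement to within 4 mm, so the slot lies inside. Lower it.

Emit:
{"op": "drive_tool", "data": {
  "commands": [
    {"gripper":1,"dx":0,"dy":0,"dz":3,"turn":0},
    {"gripper":1,"dx":0,"dy":0,"dz":6,"turn":0},
    {"gripper":1,"dx":0,"dy":0,"dz":7.5,"turn":0},
    {"gripper":1,"dx":0,"dy":0,"dz":8,"turn":0},
    {"gripper":1,"dx":0,"dy":0,"dz":8.2,"turn":0},
    {"gripper":1,"dx":0,"dy":0,"dz":8.3,"turn":0},
    {"gripper":1,"dx":0,"dy":0,"dz":8.3,"turn":0}
  ]
}}

```text
time_s: 9.1
eef_pos: [0.5666, -0.326, 0.1902]
eef_rot: [0.0, 0.999, 0.055, 0.001]
wrist_force: [0.1, -0.2, -2.5]
opening: 0.595
```

Emit:
{"op": "drive_tool", "data": {
  "commands": [
    {"gripper":1,"dx":0,"dy":0,"dz":0.1,"turn":0},
    {"gripper":1,"dx":0,"dy":0,"dz":0.2,"turn":0},
    {"gripper":1,"dx":0,"dy":0,"dz":0.2,"turn":0}
  ]
}}

```text
time_s: 9.48
eef_pos: [0.5669, -0.3262, 0.189]
eef_rot: [0.001, 0.999, 0.055, 0.001]
wrist_force: [-1.5, 0.8, 5.3]
opening: 0.592
```

Contact felt at the expected height (TCP .189). Release, rise, and go over to the white bottle.

Emit:
{"op": "drive_tool", "data": {
  "commands": [
    {"gripper":0.3,"dx":0,"dy":0,"dz":0,"turn":0},
    {"gripper":0,"dx":0,"dy":0,"dz":0,"turn":0},
    {"gripper":0,"dx":0,"dy":0,"dz":0,"turn":0},
    {"gripper":0,"dx":0,"dy":0,"dz":0,"turn":0},
    {"gripper":0,"dx":0,"dy":0,"dz":-2,"turn":0},
    {"gripper":0,"dx":0,"dy":0,"dz":-6,"turn":0},
    {"gripper":0,"dx":0,"dy":0,"dz":-10,"turn":0},
    {"gripper":0,"dx":0,"dy":0,"dz":-12,"turn":0},
    {"gripper":0,"dx":0,"dy":0,"dz":-12,"turn":0}
  ]
}}

```text
time_s: 10.6
eef_pos: [0.567, -0.3262, 0.3096]
eef_rot: [0.001, 0.999, 0.055, 0.001]
wrist_force: [-0.0, 0.5, -0.0]
opening: 1.002
```

```bash
python3 snap.py wrist w7;python3 - <<'E'
from h import *
from bench import ctrl
c=pickle.load(open("pics/w7.pkl","rb"))
p,st=cent(c,(15,120,100),(30,255,255),(150,100,400,384));print(p,st,ray(c,*p,.213).round(4))
go(ctrl.get_obs(),[.531,-.073,.24],6.3)
E
```

```text
10.65 [ 0.5663 -0.3257  0.3073] [-0.2 -0.3 -0.1] 0.998813093687398 [-0.7   0.31  1.32  0.    1.52 -0.81]
[254.49950593 192.33621542] [ 218  158   73   70 4048] [ 0.5671 -0.3235  0.213 ]
to [0.531, -0.073, 0.24] d cm [ -0.75 -25.5    6.72] turn -0.03681057230750184 yaw now 6.26
```

View pics/w7.png

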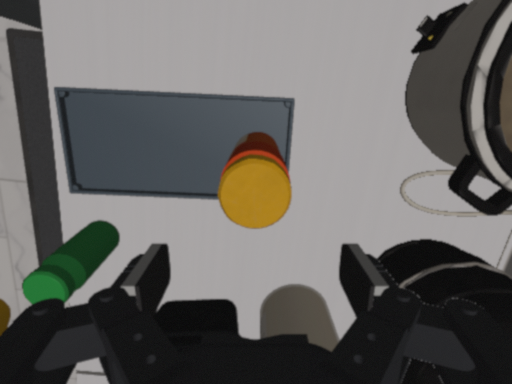

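Orange stands upright on the tray, cap at (254,192). On to white.

Emit:
{"op": "drive_tool", "data": {
  "commands": [
    {"gripper":0,"dx":0,"dy":-5,"dz":0,"turn":0},
    {"gripper":0,"dx":0,"dy":-10,"dz":0,"turn":0},
    {"gripper":0,"dx":-0.7,"dy":-16,"dz":0,"turn":0},
    {"gripper":0,"dx":-0.7,"dy":-21,"dz":2,"turn":0},
    {"gripper":0,"dx":-0.7,"dy":-25.5,"dz":6,"turn":0},
    {"gripper":0,"dx":-0.7,"dy":-25.5,"dz":9,"turn":0},
    {"gripper":0,"dx":-0.7,"dy":-25.5,"dz":11,"turn":0},
    {"gripper":0,"dx":-0.7,"dy":-25.5,"dz":11,"turn":0},
    {"gripper":0,"dx":-0.7,"dy":-25.5,"dz":11,"turn":0}
  ]
}}

```text
time_s: 11.78
eef_pos: [0.5314, -0.073, 0.1971]
eef_rot: [-0.0, 0.999, 0.055, -0.0]
wrist_force: [-0.3, 0.1, 0.8]
opening: 1.001
```

```bash
python3 snap.py wrist w8;python3 - <<'E'
from h import *
from bench import ctrl
c=pickle.load(open("pics/w8.pkl","rb"))
p,st=cent(c,(98,120,80),(114,255,255),(150,100,400,384));print(p,st,ray(c,*p,.158).round(4),ray(c,st[0]+st[2]/2,st[1]+st[3]/2,.158).round(4))
go(ctrl.get_obs(),[*ray(c,*p,.158)[:2],.10],6.3)
E
```

```text
11.825 [ 0.5318 -0.0732  0.1978] [-0.3 -0.1 -0.4] 0.9995505639567404 [-0.36  0.14  1.74  0.    1.26 -0.47]
[254.47781787 221.44194439] [ 215  185   80   74 4711] [ 0.5313 -0.0716  0.158 ] [ 0.5316 -0.0719  0.158 ]
to [np.float64(0.5312705678065893), np.float64(-0.0715589084333271), 0.1] d cm [-0.04 -0.17  9.78] turn -0.05630019448150847 yaw now 6.24
```

View pics/w8.png

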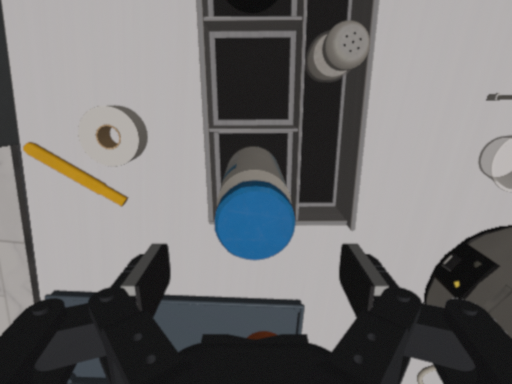

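White is centred in the jaws, with its blue cap at (254,221). Descend and grip the straight wall.

Emit:
{"op": "drive_tool", "data": {
  "commands": [
    {"gripper":0,"dx":-0.05,"dy":-0.15,"dz":2,"turn":0},
    {"gripper":0,"dx":-0.05,"dy":-0.15,"dz":5,"turn":0},
    {"gripper":0,"dx":-0.05,"dy":-0.15,"dz":8,"turn":0},
    {"gripper":0,"dx":-0.05,"dy":-0.15,"dz":9.6,"turn":0},
    {"gripper":0,"dx":-0.05,"dy":-0.15,"dz":9.6,"turn":0},
    {"gripper":1,"dx":-0.05,"dy":-0.15,"dz":9.6,"turn":0},
    {"gripper":1,"dx":-0.05,"dy":-0.15,"dz":9.6,"turn":0},
    {"gripper":1,"dx":-0.05,"dy":-0.15,"dz":9.6,"turn":0},
    {"gripper":1,"dx":-0.05,"dy":-0.15,"dz":9.6,"turn":0},
    {"gripper":1,"dx":-0.05,"dy":-0.15,"dz":9.6,"turn":0},
    {"gripper":1,"dx":-0.05,"dy":-0.15,"dz":9.6,"turn":0}
  ]
}}

```text
time_s: 13.2
eef_pos: [0.5318, -0.0719, 0.1032]
eef_rot: [0.001, 0.999, 0.055, 0.001]
wrist_force: [-3.4, 0.3, 6.8]
opening: 0.651
```

Emit:
{"op": "drive_tool", "data": {
  "commands": [
    {"gripper":1,"dx":0,"dy":0,"dz":-1,"turn":0},
    {"gripper":1,"dx":0,"dy":0,"dz":-2,"turn":0},
    {"gripper":1,"dx":0,"dy":0,"dz":-4,"turn":0},
    {"gripper":1,"dx":0,"dy":0,"dz":-6,"turn":0},
    {"gripper":1,"dx":0,"dy":0,"dz":-8,"turn":0},
    {"gripper":1,"dx":0,"dy":0,"dz":-8,"turn":0},
    {"gripper":1,"dx":0,"dy":0,"dz":-8,"turn":0}
  ]
}}

```text
time_s: 14.08
eef_pos: [0.5305, -0.0714, 0.1808]
eef_rot: [-0.0, 0.999, 0.055, -0.0]
wrist_force: [-0.3, 0.2, -2.7]
opening: 0.652
```

```bash
python3 snap.py wrist w9;python3 - <<'E'
from h import *
from bench import ctrl
go(ctrl.get_obs(),[.454,-.333,.18],6.3)
E
```

```text
14.125 [ 0.5302 -0.0713  0.1804] [ 0.6  0.5 -3.2] 0.6528126396857966 [-0.36  0.15  1.76  0.    1.23 -0.46]
to [0.454, -0.333, 0.18] d cm [-10.43  25.18   0.03] turn -0.03672092367037294 yaw now 6.26
```

View pics/w9.png

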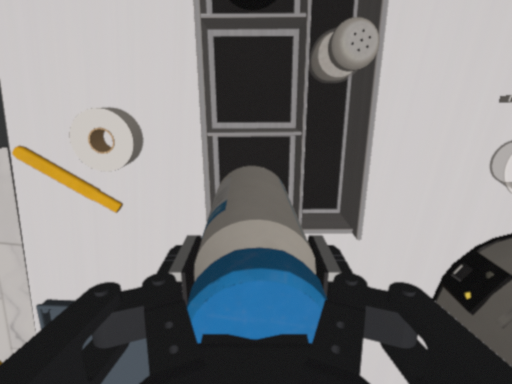

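Emit:
{"op": "drive_tool", "data": {
  "commands": [
    {"gripper":1,"dx":-2,"dy":1,"dz":0,"turn":0},
    {"gripper":1,"dx":-5,"dy":3,"dz":0,"turn":0},
    {"gripper":1,"dx":-8,"dy":6,"dz":0,"turn":0},
    {"gripper":1,"dx":-10.4,"dy":10,"dz":0,"turn":0},
    {"gripper":1,"dx":-10.4,"dy":14,"dz":0,"turn":0},
    {"gripper":1,"dx":-10.4,"dy":18,"dz":0,"turn":0},
    {"gripper":1,"dx":-10.4,"dy":22,"dz":0,"turn":0},
    {"gripper":1,"dx":-10.4,"dy":24.5,"dz":0,"turn":0},
    {"gripper":1,"dx":-10.4,"dy":25.2,"dz":0,"turn":0},
    {"gripper":1,"dx":-10.4,"dy":25.2,"dz":0,"turn":0},
    {"gripper":1,"dx":-10.4,"dy":25.2,"dz":2,"turn":0},
    {"gripper":1,"dx":-10.4,"dy":25.2,"dz":5,"turn":0},
    {"gripper":1,"dx":-10.4,"dy":25.2,"dz":7,"turn":0},
    {"gripper":1,"dx":-10.4,"dy":25.2,"dz":7.7,"turn":0},
    {"gripper":1,"dx":-10.4,"dy":25.2,"dz":7.9,"turn":0},
    {"gripper":1,"dx":-10.4,"dy":25.2,"dz":8,"turn":0},
    {"gripper":1,"dx":-10.4,"dy":25.2,"dz":8,"turn":0}
  ]
}}

```text
time_s: 16.25
eef_pos: [0.4554, -0.3337, 0.1021]
eef_rot: [0.001, 0.999, 0.055, 0.0]
wrist_force: [0.7, 0.1, -2.6]
opening: 0.649
```

Emit:
{"op": "drive_tool", "data": {
  "commands": [
    {"gripper":1,"dx":0,"dy":0,"dz":0.15,"turn":0},
    {"gripper":1,"dx":0,"dy":0,"dz":0.3,"turn":0},
    {"gripper":1,"dx":0,"dy":0,"dz":0.3,"turn":0}
  ]
}}

```text
time_s: 16.62
eef_pos: [0.455, -0.3335, 0.0984]
eef_rot: [0.0, 0.999, 0.055, 0.0]
wrist_force: [-0.4, -0.9, -1.5]
opening: 0.649
```

Emit:
{"op": "drive_tool", "data": {
  "commands": [
    {"gripper":1,"dx":0,"dy":0,"dz":0.1,"turn":0},
    {"gripper":1,"dx":0,"dy":0,"dz":0.15,"turn":0},
    {"gripper":1,"dx":0,"dy":0,"dz":0.15,"turn":0}
  ]
}}

```text
time_s: 17.0
eef_pos: [0.4552, -0.3341, 0.0983]
eef_rot: [0.001, 0.999, 0.055, 0.0]
wrist_force: [-3.8, 1.4, 8.6]
opening: 0.651
```

Emit:
{"op": "drive_tool", "data": {
  "commands": [
    {"gripper":0.2,"dx":0,"dy":0,"dz":0,"turn":0},
    {"gripper":0,"dx":0,"dy":0,"dz":0,"turn":0},
    {"gripper":0,"dx":0,"dy":0,"dz":0,"turn":0},
    {"gripper":0,"dx":0,"dy":0,"dz":0,"turn":0},
    {"gripper":0,"dx":0,"dy":0,"dz":-2,"turn":0},
    {"gripper":0,"dx":0,"dy":0,"dz":-6,"turn":0},
    {"gripper":0,"dx":0,"dy":0,"dz":-11,"turn":0},
    {"gripper":0,"dx":0,"dy":0,"dz":-15,"turn":0},
    {"gripper":0,"dx":0,"dy":0,"dz":-15,"turn":0},
    {"gripper":0,"dx":0,"dy":0,"dz":-15,"turn":0}
  ]
}}

```text
time_s: 18.25
eef_pos: [0.4547, -0.333, 0.2461]
eef_rot: [-0.0, 0.999, 0.055, -0.0]
wrist_force: [0.3, -0.5, -0.4]
opening: 0.998
```

```bash
python3 snap.py wrist w10;python3 - <<'E'
from h import *
from bench import ctrl
go(ctrl.get_obs(),[.508,.111,.22],6.3)
E
```

```text
18.3 [ 0.4544 -0.3327  0.2454] [-0.5  0.9 -0.9] 1.000014459046472 [-0.84  0.15  1.63 -0.    1.36 -0.95]
to [0.508, 0.111, 0.22] d cm [ 10.17 -43.52   2.6 ] turn -0.03362022519863217 yaw now 6.27
```

View pics/w10.png

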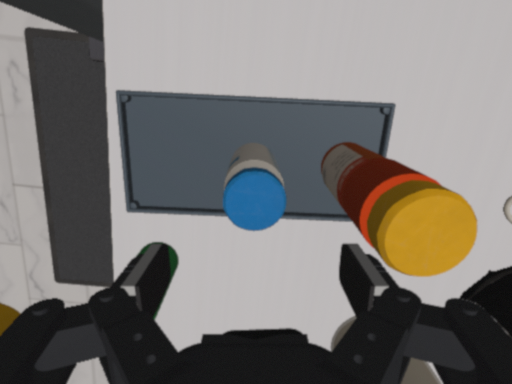

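White (255,198) and orange (425,232) both stand on the tray. Now brown.

Emit:
{"op": "drive_tool", "data": {
  "commands": [
    {"gripper":0,"dx":0,"dy":-5,"dz":0,"turn":0},
    {"gripper":0,"dx":1,"dy":-11,"dz":0,"turn":0},
    {"gripper":0,"dx":3,"dy":-17,"dz":0,"turn":0},
    {"gripper":0,"dx":5,"dy":-23,"dz":0,"turn":0},
    {"gripper":0,"dx":7,"dy":-29,"dz":0,"turn":0},
    {"gripper":0,"dx":9,"dy":-35,"dz":0,"turn":0},
    {"gripper":0,"dx":10.2,"dy":-40,"dz":0,"turn":0},
    {"gripper":0,"dx":10.2,"dy":-43.5,"dz":2.6,"turn":0},
    {"gripper":0,"dx":10.2,"dy":-43.5,"dz":2.6,"turn":0},
    {"gripper":0,"dx":10.2,"dy":-43.5,"dz":2.6,"turn":0},
    {"gripper":0,"dx":10.2,"dy":-43.5,"dz":2.6,"turn":0}
  ]
}}

```text
time_s: 19.68
eef_pos: [0.5094, 0.1091, 0.2211]
eef_rot: [0.0, 0.999, 0.054, 0.0]
wrist_force: [0.5, -0.0, 0.6]
opening: 0.997
```

```bash
python3 snap.py wrist w11;python3 - <<'E'
from h import *
from bench import ctrl
c=pickle.load(open("pics/w11.pkl","rb"))
p,st=cent(c,(173,120,80),(180,255,255),(150,100,400,384));print(p,st)
hsv=cv2.cvtColor(c["image"],cv2.COLOR_RGB2HSV);print(hsv[int(p[1]),int(p[0])], ray(c,*p,.173).round(4),ray(c,st[0]+st[2]/2,st[1]+st[3]/2,.173).round(4))
go(ctrl.get_obs(),[*ray(c,*p,.173)[:2],.114],6.3)
E
```

```text
19.725 [0.5094 0.1091 0.2213] [-0.8 -0.  -0.7] 0.9997179571110189 [-0.02  0.08  1.76 -0.    1.3  -0.12]
[250.12451636 209.22405909] [ 220  178   61   62 2843]
[179 208 152] [0.5059 0.1151 0.173 ] [0.5061 0.1153 0.173 ]
to [np.float64(0.5058841409786224), np.float64(0.11514325325833805), 0.114] d cm [-0.3  -0.65 10.73] turn -0.13563565287262236 yaw now 6.16
```

View pics/w11.png

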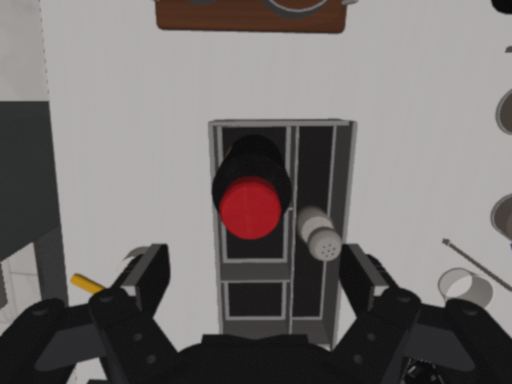

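Brown's red cap is at (250,209). It needs −3 mm in x and about 5 mm left. Descend and grip.

Emit:
{"op": "drive_tool", "data": {
  "commands": [
    {"gripper":0,"dx":-0.3,"dy":-0.5,"dz":1,"turn":0},
    {"gripper":0,"dx":-0.3,"dy":-0.5,"dz":3,"turn":0},
    {"gripper":0,"dx":-0.3,"dy":-0.5,"dz":6,"turn":0},
    {"gripper":0,"dx":-0.3,"dy":-0.5,"dz":9,"turn":0},
    {"gripper":0,"dx":-0.3,"dy":-0.5,"dz":10.6,"turn":0},
    {"gripper":0,"dx":-0.3,"dy":-0.5,"dz":10.6,"turn":0},
    {"gripper":1,"dx":-0.3,"dy":-0.5,"dz":10.6,"turn":0},
    {"gripper":1,"dx":-0.3,"dy":-0.5,"dz":10.6,"turn":0},
    {"gripper":1,"dx":-0.3,"dy":-0.5,"dz":10.6,"turn":0},
    {"gripper":1,"dx":-0.3,"dy":-0.5,"dz":10.6,"turn":0},
    {"gripper":1,"dx":-0.3,"dy":-0.5,"dz":10.6,"turn":0},
    {"gripper":1,"dx":-0.3,"dy":-0.5,"dz":10.6,"turn":0}
  ]
}}

```text
time_s: 21.22
eef_pos: [0.5069, 0.1149, 0.1168]
eef_rot: [0.0, 0.999, 0.055, 0.002]
wrist_force: [0.3, 0.5, 4.8]
opening: 0.741
```

Emit:
{"op": "drive_tool", "data": {
  "commands": [
    {"gripper":1,"dx":0,"dy":0,"dz":-1,"turn":0},
    {"gripper":1,"dx":0,"dy":0,"dz":-2,"turn":0},
    {"gripper":1,"dx":0,"dy":0,"dz":-4,"turn":0},
    {"gripper":1,"dx":0,"dy":0,"dz":-6,"turn":0},
    {"gripper":1,"dx":0,"dy":0,"dz":-8,"turn":0},
    {"gripper":1,"dx":0,"dy":0,"dz":-8,"turn":0},
    {"gripper":1,"dx":0,"dy":0,"dz":-8,"turn":0}
  ]
}}

```text
time_s: 22.1
eef_pos: [0.5048, 0.1148, 0.1941]
eef_rot: [-0.0, 0.999, 0.055, -0.001]
wrist_force: [-0.7, 0.2, -5.0]
opening: 0.737
```

```bash
python3 snap.py wrist w12;python3 - <<'E'
from h import *
from bench import ctrl
go(ctrl.get_obs(),[.344,-.338,.195],6.3)
E
```

```text
22.15 [0.5046 0.1148 0.1938] [-0.4 -0.5 -2.8] 0.7364355436559814 [-0.01  0.1   1.79  0.    1.25 -0.12]
to [0.344, -0.338, 0.195] d cm [-20.91  43.26  -0.1 ] turn -0.03685236716202667 yaw now 6.26
```

View pics/w12.png

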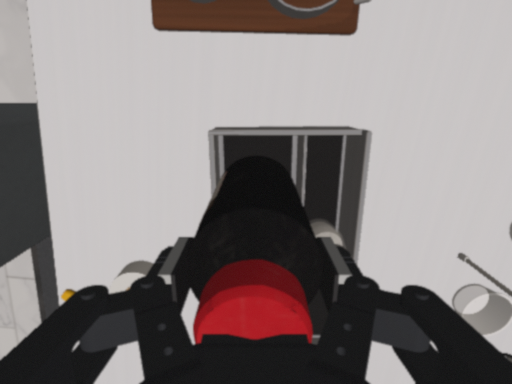

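Brown is held. Carry it round the front to the near tray slot.

Emit:
{"op": "drive_tool", "data": {
  "commands": [
    {"gripper":1,"dx":-2,"dy":0,"dz":0,"turn":0},
    {"gripper":1,"dx":-5,"dy":0,"dz":0,"turn":0},
    {"gripper":1,"dx":-9,"dy":2,"dz":0,"turn":0},
    {"gripper":1,"dx":-12,"dy":5,"dz":0,"turn":0},
    {"gripper":1,"dx":-14,"dy":9,"dz":0,"turn":0},
    {"gripper":1,"dx":-15,"dy":13,"dz":0,"turn":0},
    {"gripper":1,"dx":-16,"dy":17,"dz":0,"turn":0},
    {"gripper":1,"dx":-17,"dy":21,"dz":0,"turn":0},
    {"gripper":1,"dx":-18,"dy":25,"dz":0,"turn":0},
    {"gripper":1,"dx":-19,"dy":29,"dz":0,"turn":0},
    {"gripper":1,"dx":-20,"dy":33,"dz":0,"turn":0},
    {"gripper":1,"dx":-20.9,"dy":37,"dz":0,"turn":0},
    {"gripper":1,"dx":-20.9,"dy":41,"dz":0,"turn":0},
    {"gripper":1,"dx":-20.9,"dy":42.8,"dz":0,"turn":0},
    {"gripper":1,"dx":-20.9,"dy":43.2,"dz":0,"turn":0},
    {"gripper":1,"dx":-20.9,"dy":43.2,"dz":1,"turn":0},
    {"gripper":1,"dx":-20.9,"dy":43.2,"dz":4,"turn":0},
    {"gripper":1,"dx":-20.9,"dy":43.2,"dz":6.5,"turn":0},
    {"gripper":1,"dx":-20.9,"dy":43.2,"dz":7.5,"turn":0},
    {"gripper":1,"dx":-20.9,"dy":43.2,"dz":7.9,"turn":0}
  ]
}}

```text
time_s: 24.65
eef_pos: [0.3448, -0.3365, 0.1154]
eef_rot: [-0.0, 0.998, 0.055, -0.0]
wrist_force: [-0.6, 0.7, -3.4]
opening: 0.741
```

Emit:
{"op": "drive_tool", "data": {
  "commands": [
    {"gripper":1,"dx":0,"dy":0,"dz":0.1,"turn":0},
    {"gripper":1,"dx":0,"dy":0,"dz":0.2,"turn":0},
    {"gripper":1,"dx":0,"dy":0,"dz":0.2,"turn":0}
  ]
}}

```text
time_s: 25.02
eef_pos: [0.345, -0.3378, 0.1143]
eef_rot: [0.0, 0.999, 0.055, 0.0]
wrist_force: [-1.3, -0.1, -3.7]
opening: 0.74
```

Emit:
{"op": "drive_tool", "data": {
  "commands": [
    {"gripper":1,"dx":0,"dy":0,"dz":0.15,"turn":0},
    {"gripper":1,"dx":0,"dy":0,"dz":0.3,"turn":0},
    {"gripper":1,"dx":0,"dy":0,"dz":0.3,"turn":0}
  ]
}}

```text
time_s: 25.4
eef_pos: [0.345, -0.3382, 0.1118]
eef_rot: [0.001, 0.999, 0.055, 0.0]
wrist_force: [-1.8, 1.6, 5.4]
opening: 0.734
```

Emit:
{"op": "drive_tool", "data": {
  "commands": [
    {"gripper":0.2,"dx":0,"dy":0,"dz":0,"turn":0},
    {"gripper":0,"dx":0,"dy":0,"dz":0,"turn":0},
    {"gripper":0,"dx":0,"dy":0,"dz":0,"turn":0},
    {"gripper":0,"dx":0,"dy":0,"dz":0,"turn":0},
    {"gripper":0,"dx":0,"dy":0,"dz":-2,"turn":0},
    {"gripper":0,"dx":0,"dy":0,"dz":-6,"turn":0},
    {"gripper":0,"dx":0,"dy":0,"dz":-11,"turn":0},
    {"gripper":0,"dx":0,"dy":0,"dz":-15,"turn":0},
    {"gripper":0,"dx":0,"dy":0,"dz":-15,"turn":0},
    {"gripper":0,"dx":0,"dy":0,"dz":-15,"turn":0}
  ]
}}

```text
time_s: 26.65
eef_pos: [0.3446, -0.3371, 0.2601]
eef_rot: [-0.0, 0.999, 0.055, -0.0]
wrist_force: [-0.0, 0.5, -0.4]
opening: 1.003
```

```bash
python3 snap.py wrist w13;python3 - <<'E'
from h import *
from bench import ctrl
go(ctrl.get_obs(),[.586,.048,.22],96.3)
c=pickle.load(open("pics/w8.pkl","rb"));print(ray(c,345,46,.098))
c=pickle.load(open("pics/w11.pkl","rb"));print(ray(c,325,244,.098))
E
```

```text
26.7 [ 0.3444 -0.3367  0.2595] [ 0.3 -0.6 -0.6] 0.9946647962802428 [-1.02 -0.05  1.81  0.    1.38 -1.13]
to [0.586, 0.048, 0.22] d cm [ 28.22 -35.6    3.99] turn -90.03692729701555 yaw now 6.26
[0.58427421 0.04690955 0.098     ]
[0.58460137 0.05826879 0.098     ]
```

View pics/w13.png

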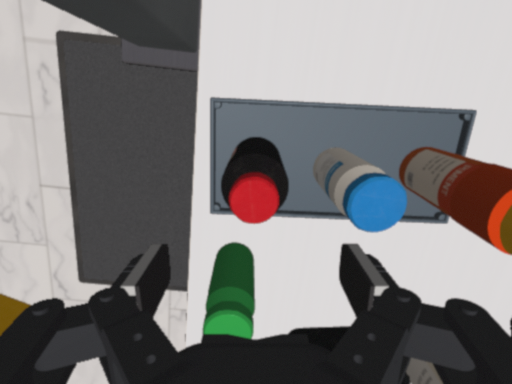

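All three stand on the tray: brown (254,197), white (375,202), orange (510,225). Now over to the salt, turning the jaws along the trough.

Emit:
{"op": "drive_tool", "data": {
  "commands": [
    {"gripper":0,"dx":0,"dy":-4,"dz":0,"turn":0},
    {"gripper":0,"dx":2,"dy":-8,"dz":0,"turn":-10},
    {"gripper":0,"dx":5,"dy":-12,"dz":0,"turn":-20},
    {"gripper":0,"dx":8,"dy":-16,"dz":0,"turn":-30},
    {"gripper":0,"dx":12,"dy":-20,"dz":0,"turn":-40},
    {"gripper":0,"dx":16,"dy":-24,"dz":0,"turn":-50},
    {"gripper":0,"dx":20,"dy":-28,"dz":0,"turn":-60},
    {"gripper":0,"dx":24,"dy":-32,"dz":0,"turn":-70},
    {"gripper":0,"dx":28.2,"dy":-35.6,"dz":2,"turn":-80},
    {"gripper":0,"dx":28.2,"dy":-35.6,"dz":6,"turn":-90},
    {"gripper":0,"dx":28.2,"dy":-35.6,"dz":9,"turn":-90},
    {"gripper":0,"dx":28.2,"dy":-35.6,"dz":11,"turn":-90},
    {"gripper":0,"dx":28.2,"dy":-35.6,"dz":11,"turn":-90},
    {"gripper":0,"dx":28.2,"dy":-35.6,"dz":11,"turn":-90}
  ]
}}

```text
time_s: 28.45
eef_pos: [0.5863, 0.0471, 0.1508]
eef_rot: [-0.0, 0.667, 0.745, -0.0]
wrist_force: [-0.1, -0.6, 0.6]
opening: 1.002
```

```bash
python3 snap.py wrist w14
```

```text
28.5 [0.5867 0.0471 0.1515] [-0.5 -0.8  1. ] 1.0064893680344458 [-0.12  0.3   1.65  0.    1.19 -1.8 ]
```

View pics/w14.png

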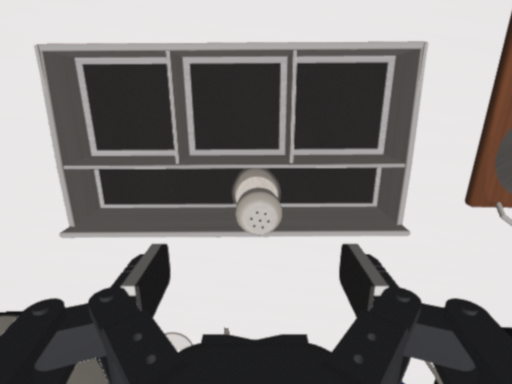

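The salt shaker is at (259,215) between the jaws, and the whole trough is visible.

```bash
python3 - <<'E'
from h import *
from bench import ctrl
c=pickle.load(open("pics/w14.pkl","rb"));o=ctrl.get_obs()
X=ray(c,259.5,219,.098);print(X); print(ray(c,258.5,212,.086))
go(o,[X[0],X[1],.074],96.3)
M=tool(o)
# organiser top corners from this view, bays
for n,u,v,z in [("RL",409,233,.071),("RR",61,235,.071),("FR",38,47,.055),("FL",426,43,.055)]: print(n,ray(c,u,v,z).round(4))
E
```

```text
[0.58806853 0.05066355 0.098     ]
[0.58763998 0.05008354 0.086     ]
to [np.float64(0.5880685289993774), np.float64(0.05066354609288666), 0.074] d cm [0.34 0.17 7.75] turn -0.04468849959567933 yaw now 96.26
RL [0.5982 0.1734 0.071 ]
RR [ 0.6306 -0.1051  0.071 ]
FR [ 0.4912 -0.1193  0.055 ]
FL [0.4583 0.1559 0.055 ]
```

Emit:
{"op": "drive_tool", "data": {
  "commands": [
    {"gripper":0,"dx":0.3,"dy":0.1,"dz":2,"turn":0},
    {"gripper":0,"dx":0.3,"dy":0.1,"dz":5,"turn":0},
    {"gripper":0,"dx":0.3,"dy":0.1,"dz":7,"turn":0},
    {"gripper":0,"dx":0.3,"dy":0.1,"dz":7.7,"turn":0},
    {"gripper":0,"dx":0.3,"dy":0.1,"dz":7.7,"turn":0},
    {"gripper":0.4,"dx":0.3,"dy":0.1,"dz":7.7,"turn":0},
    {"gripper":1,"dx":0.3,"dy":0.1,"dz":7.7,"turn":0},
    {"gripper":1,"dx":0.3,"dy":0.1,"dz":7.7,"turn":0},
    {"gripper":1,"dx":0.3,"dy":0.1,"dz":7.7,"turn":0},
    {"gripper":1,"dx":0.3,"dy":0.1,"dz":7.7,"turn":0},
    {"gripper":1,"dx":0.3,"dy":0.1,"dz":7.7,"turn":0},
    {"gripper":1,"dx":0.3,"dy":0.1,"dz":7.7,"turn":0}
  ]
}}

```text
time_s: 30.0
eef_pos: [0.5878, 0.0501, 0.0748]
eef_rot: [0.001, 0.667, 0.745, 0.001]
wrist_force: [-0.0, -0.9, 5.7]
opening: 0.371
```

```bash
python3 snap.py wrist w15;python3 snap.py scene s15; python3 - <<'E'
import cv2
s=cv2.imread("pics/s15.png")[130:260,140:300];cv2.imwrite("pics/s15c.png",cv2.resize(cv2.convertScaleAbs(s,alpha=1.5),None,fx=4,fy=4,interpolation=2))
E
```

```text
30.05 [0.5879 0.0501 0.0749] [0.8 0.2 5.7] 0.37039867136508153 [-0.12  0.41  1.68 -0.    1.05 -1.8 ]
30.1 [0.5878 0.0501 0.0748] [ 0.4 -0.3  5.2] 0.37152140246140375 [-0.12  0.41  1.68 -0.    1.05 -1.8 ]
```

View pics/w15.png

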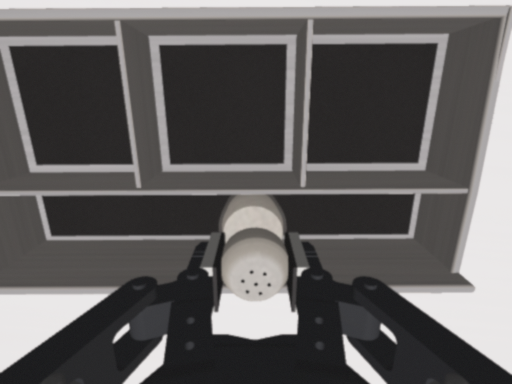

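View pics/s15c.png

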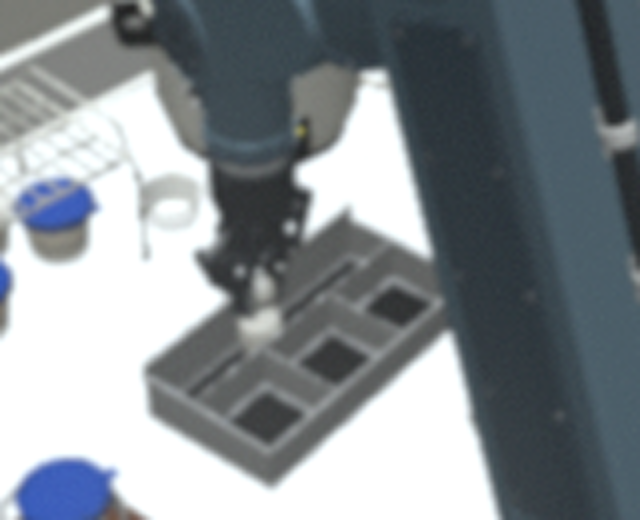

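The salt shaker's cap is held. Lift and carry it to the ring.

Emit:
{"op": "drive_tool", "data": {
  "commands": [
    {"gripper":1,"dx":0,"dy":0,"dz":-1,"turn":0},
    {"gripper":1,"dx":0,"dy":0,"dz":-2.5,"turn":0},
    {"gripper":1,"dx":0,"dy":0,"dz":-5,"turn":0},
    {"gripper":1,"dx":0,"dy":0,"dz":-8,"turn":0},
    {"gripper":1,"dx":0,"dy":0,"dz":-10,"turn":0},
    {"gripper":1,"dx":0,"dy":0,"dz":-10,"turn":0},
    {"gripper":1,"dx":0,"dy":0,"dz":-10,"turn":0}
  ]
}}

```text
time_s: 30.98
eef_pos: [0.5863, 0.0504, 0.1732]
eef_rot: [-0.0, 0.667, 0.745, -0.0]
wrist_force: [-0.3, 0.2, -1.4]
opening: 0.368
```

```bash
python3 snap.py wrist w16;python3 - <<'E'
from h import *
from bench import ctrl
go(ctrl.get_obs(),[.4365,.302,.175],93)
E
```

```text
31.025 [0.5861 0.0504 0.1727] [ 0.1  0.1 -1.8] 0.36716960261215187 [-0.12  0.28  1.63  0.    1.23 -1.8 ]
to [0.4365, 0.302, 0.175] d cm [ 26.64 -12.12  -0.2 ] turn 3.260619898866281 yaw now 96.26
```

View pics/w16.png

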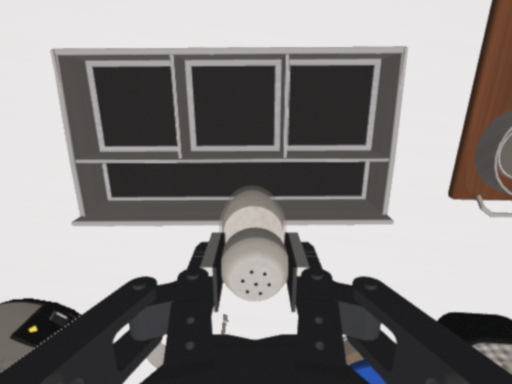

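Emit:
{"op": "drive_tool", "data": {
  "commands": [
    {"gripper":1,"dx":2,"dy":-1,"dz":0,"turn":0},
    {"gripper":1,"dx":5,"dy":-3,"dz":0,"turn":0},
    {"gripper":1,"dx":8.5,"dy":-5,"dz":0,"turn":1},
    {"gripper":1,"dx":12,"dy":-7.5,"dz":0,"turn":2},
    {"gripper":1,"dx":15.5,"dy":-10,"dz":0,"turn":3},
    {"gripper":1,"dx":18,"dy":-11.5,"dz":0,"turn":3.3},
    {"gripper":1,"dx":19,"dy":-12.1,"dz":0,"turn":3.3},
    {"gripper":1,"dx":19,"dy":-12.1,"dz":0,"turn":3.3},
    {"gripper":1,"dx":19,"dy":-12.1,"dz":0,"turn":3.3},
    {"gripper":1,"dx":19,"dy":-12.1,"dz":0,"turn":3.3}
  ]
}}

```text
time_s: 32.28
eef_pos: [0.4465, 0.2252, 0.1737]
eef_rot: [0.0, 0.689, 0.725, -0.0]
wrist_force: [0.1, -1.0, -0.7]
opening: 0.367
```

```bash
python3 snap.py wrist w17
```

```text
32.325 [0.4464 0.2253 0.1737] [ 0.3  0.3 -0.8] 0.3692781865648439 [ 0.23  0.08  1.86 -0.    1.2  -1.39]
```

View pics/w17.png

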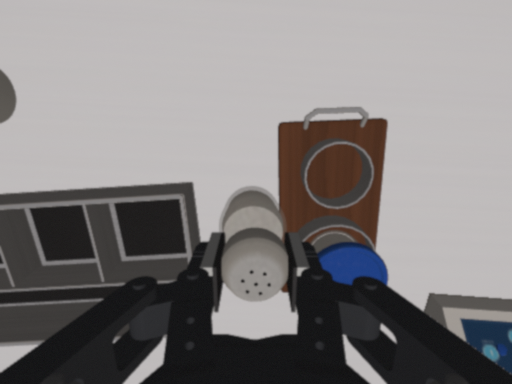

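The wrist view shows the empty ring's rim at about (338,174), with the tub behind it at (350,265).

```bash
python3 - <<'E'
from h import *
from bench import ctrl
c=pickle.load(open("pics/w17.pkl","rb"));o=ctrl.get_obs()
a=c["image"][110:300,270:400,::-1];cv2.imwrite("pics/w17c.png",cv2.resize(cv2.convertScaleAbs(a,alpha=1.3),None,fx=3,fy=3,interpolation=2))
for z in (.04,): print([ray(c,u,v,z).round(4) for u,v in [(338.5,174),(302,174),(375,174),(338,139),(338,209)]])
print([ray(c,u,v,.014).round(4) for u,v in [(279,123),(385,119)]])
# salt bottom in hand: foot at z
print(proj(c,[.4464,.2253,.107]),proj(c,[.4464,.2253,.137]))
E
```

```text
[array([0.4328, 0.3039, 0.04  ]), array([0.4345, 0.2694, 0.04  ]), array([0.431 , 0.3383, 0.04  ]), array([0.4002, 0.2989, 0.04  ]), array([0.4679, 0.3082, 0.04  ])]
[array([0.3905, 0.2464, 0.014 ]), array([0.3814, 0.3498, 0.014 ])]
[254.84044012 208.7070978 ] [254.91081261 225.43652009]
```

View pics/w17c.png

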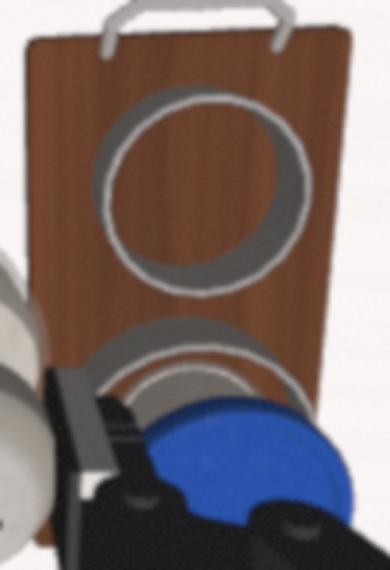

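```bash
python3 - <<'E'
from h import *
from bench import ctrl
go(ctrl.get_obs(),[.435,.3035,.0815],93)
E
```

```text
to [0.435, 0.3035, 0.0815] d cm [ 7.87 -0.75  9.22] turn -0.11616834824371836 yaw now 92.88
```

Emit:
{"op": "drive_tool", "data": {
  "commands": [
    {"gripper":1,"dx":1.5,"dy":-0.2,"dz":0,"turn":0},
    {"gripper":1,"dx":4,"dy":-0.5,"dz":0,"turn":0},
    {"gripper":1,"dx":6.5,"dy":-0.7,"dz":0,"turn":0},
    {"gripper":1,"dx":7.8,"dy":-0.8,"dz":0,"turn":0},
    {"gripper":1,"dx":7.8,"dy":-0.8,"dz":0,"turn":0},
    {"gripper":1,"dx":7.8,"dy":-0.8,"dz":2,"turn":0},
    {"gripper":1,"dx":7.8,"dy":-0.8,"dz":4.5,"turn":0},
    {"gripper":1,"dx":7.8,"dy":-0.8,"dz":4.5,"turn":0},
    {"gripper":1,"dx":7.8,"dy":-0.8,"dz":4.5,"turn":0}
  ]
}}

```text
time_s: 33.45
eef_pos: [0.4345, 0.3033, 0.1296]
eef_rot: [0.0, 0.689, 0.725, 0.0]
wrist_force: [-0.5, -0.1, -0.6]
opening: 0.37
```

```bash
python3 snap.py wrist w18;python3 snap.py scene s18; python3 - <<'E'
import cv2
s=cv2.imread("pics/s18.png")[190:310,100:240];cv2.imwrite("pics/s18c.png",cv2.resize(cv2.convertScaleAbs(s,alpha=1.5),None,fx=4,fy=4,interpolation=2))
E
```

```text
33.5 [0.4347 0.3035 0.1299] [-0.5 -0.7 -1.7] 0.3697998539627266 [ 0.39  0.21  1.81 -0.    1.12 -1.24]
33.55 [0.4348 0.3036 0.13  ] [1.3 0.6 0.3] 0.3696510963539007 [ 0.39  0.21  1.81 -0.    1.12 -1.24]
```

View pics/w18.png

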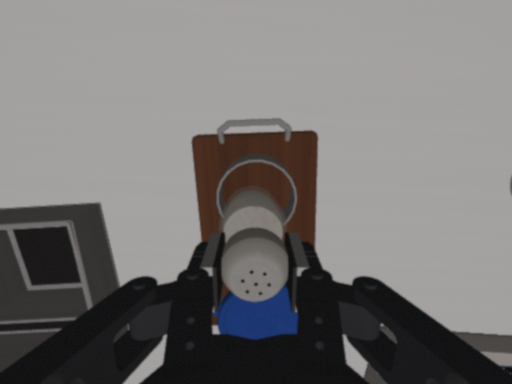

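View pics/s18c.png

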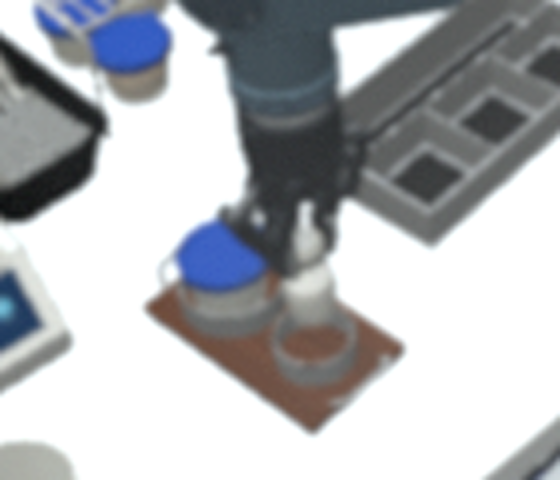

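```bash
python3 - <<'E'
from h import *
from bench import ctrl
c=pickle.load(open("pics/w18.pkl","rb"));o=ctrl.get_obs()
X=ray(c,257,197.5,.04);print(X,ray(c,257,158,.04),ray(c,257,238,.04));go(o,[X[0],X[1],.082])
E
```

```text
[0.4333101  0.30505154 0.04      ] [0.40102034 0.30329648 0.04      ] [0.46941618 0.30701402 0.04      ]
to [np.float64(0.4333101009122421), np.float64(0.30505153819145947), 0.082] d cm [ 0.15 -0.15  4.8 ] turn None yaw now 92.95
```

Emit:
{"op": "drive_tool", "data": {
  "commands": [
    {"gripper":1,"dx":0.1,"dy":0,"dz":1.5,"turn":0},
    {"gripper":1,"dx":0.1,"dy":0,"dz":3,"turn":0},
    {"gripper":1,"dx":0.1,"dy":0,"dz":4.2,"turn":0},
    {"gripper":1,"dx":0.1,"dy":0,"dz":4.6,"turn":0},
    {"gripper":1,"dx":0.1,"dy":0,"dz":4.7,"turn":0},
    {"gripper":1,"dx":0.1,"dy":0,"dz":4.7,"turn":0}
  ]
}}

```text
time_s: 34.3
eef_pos: [0.4341, 0.3046, 0.0821]
eef_rot: [0.0, 0.689, 0.725, 0.0]
wrist_force: [-1.0, -0.7, -1.1]
opening: 0.37
```

Emit:
{"op": "drive_tool", "data": {
  "commands": [
    {"gripper":1,"dx":0,"dy":0,"dz":0.1,"turn":0},
    {"gripper":1,"dx":0,"dy":0,"dz":0.2,"turn":0},
    {"gripper":1,"dx":0,"dy":0,"dz":0.2,"turn":0}
  ]
}}

```text
time_s: 34.67
eef_pos: [0.4346, 0.3047, 0.0809]
eef_rot: [0.0, 0.689, 0.725, 0.001]
wrist_force: [-1.5, -0.3, 4.6]
opening: 0.371
```

Floor contact at the expected height (.0808). Release and rise.

Emit:
{"op": "drive_tool", "data": {
  "commands": [
    {"gripper":0.5,"dx":0,"dy":0,"dz":0,"turn":0},
    {"gripper":0.2,"dx":0,"dy":0,"dz":0,"turn":0},
    {"gripper":0,"dx":0,"dy":0,"dz":0,"turn":0},
    {"gripper":0,"dx":0,"dy":0,"dz":0,"turn":0},
    {"gripper":0,"dx":0,"dy":0,"dz":-2,"turn":0},
    {"gripper":0,"dx":0,"dy":0,"dz":-6,"turn":0},
    {"gripper":0,"dx":0,"dy":0,"dz":-11,"turn":0},
    {"gripper":0,"dx":0,"dy":0,"dz":-16,"turn":0},
    {"gripper":0,"dx":0,"dy":0,"dz":-18,"turn":0},
    {"gripper":0,"dx":0,"dy":0,"dz":-18,"turn":0}
  ]
}}

```text
time_s: 35.92
eef_pos: [0.4348, 0.3049, 0.2617]
eef_rot: [0.001, 0.689, 0.725, 0.002]
wrist_force: [-0.8, -0.5, -0.8]
opening: 1.004
```

```bash
python3 snap.py wrist w19;python3 - <<'E'
from h import *
from bench import ctrl
go(ctrl.get_obs(),[.345,-.338,.26],6.3)
E
```

```text
35.975 [0.4339 0.3045 0.2598] [-0.3 -0.6 -0.1] 1.0017248805670416 [ 0.39  0.06  1.7  -0.    1.38 -1.23]
to [0.345, -0.338, 0.26] d cm [-6.37e+01 -1.22e+01 -5.00e-02] turn 86.66186636716218 yaw now 92.96
```

View pics/w19.png

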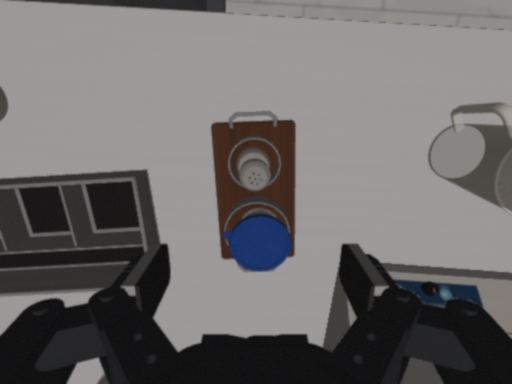

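The salt shaker stands upright in the ring at (255,170) and the tub is untouched. Return to brown on the tray.

Emit:
{"op": "drive_tool", "data": {
  "commands": [
    {"gripper":0,"dx":-4,"dy":0,"dz":0,"turn":0},
    {"gripper":0,"dx":-9,"dy":-1,"dz":0,"turn":10},
    {"gripper":0,"dx":-14,"dy":-2,"dz":0,"turn":20},
    {"gripper":0,"dx":-19,"dy":-3,"dz":0,"turn":30},
    {"gripper":0,"dx":-24,"dy":-4,"dz":0,"turn":40},
    {"gripper":0,"dx":-29,"dy":-5,"dz":0,"turn":50},
    {"gripper":0,"dx":-34,"dy":-6,"dz":0,"turn":60},
    {"gripper":0,"dx":-39,"dy":-7,"dz":0,"turn":70},
    {"gripper":0,"dx":-44,"dy":-8,"dz":0,"turn":80},
    {"gripper":0,"dx":-49,"dy":-9,"dz":0,"turn":86.7},
    {"gripper":0,"dx":-54,"dy":-10,"dz":0,"turn":86.7},
    {"gripper":0,"dx":-59,"dy":-11.5,"dz":0,"turn":86.7},
    {"gripper":0,"dx":-63.7,"dy":-12.2,"dz":0,"turn":86.7},
    {"gripper":0,"dx":-63.7,"dy":-12.2,"dz":0,"turn":86.7},
    {"gripper":0,"dx":-63.7,"dy":-12.2,"dz":0,"turn":86.7},
    {"gripper":0,"dx":-63.7,"dy":-12.2,"dz":2,"turn":86.7},
    {"gripper":0,"dx":-63.7,"dy":-12.2,"dz":4,"turn":86.7},
    {"gripper":0,"dx":-63.7,"dy":-12.2,"dz":4,"turn":86.7},
    {"gripper":0,"dx":-63.7,"dy":-12.2,"dz":4,"turn":86.7}
  ]
}}

```text
time_s: 38.35
eef_pos: [0.3454, -0.3374, 0.2203]
eef_rot: [0.0, 0.998, 0.055, 0.0]
wrist_force: [-0.9, 0.1, 0.3]
opening: 1.0
```

```bash
python3 snap.py wrist w20;python3 - <<'E'
from h import *
from bench import ctrl
c=pickle.load(open("pics/w20.pkl","rb"))
p,st=cent(c,(173,120,80),(180,255,255),(150,100,400,384));print(p,st,ray(c,*p,.168).round(4))
go(ctrl.get_obs(),[*ray(c,*p,.168)[:2],.1118],6.3)
E
```

```text
38.4 [ 0.3454 -0.3378  0.2207] [-0.7  0.3 -0. ] 1.0015976704205407 [-1.02 -0.01  1.85  0.    1.3  -1.13]
[252.60992148 214.25838687] [ 223  184   60   61 2802] [ 0.344  -0.3364  0.168 ]
to [np.float64(0.34404786923218283), np.float64(-0.3364246171503116), 0.1118] d cm [-0.13 -0.16 10.89] turn 0.01432183061032788 yaw now 6.31
```

View pics/w20.png

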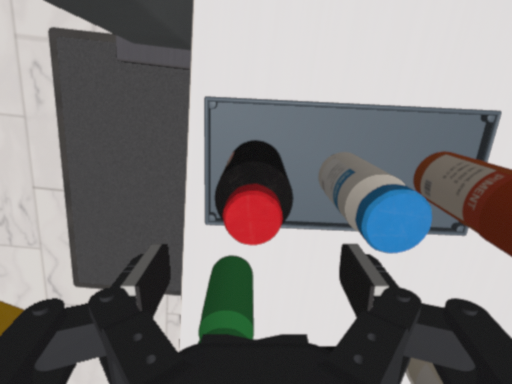

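Brown's cap is at (253,214), centred. Grip and lift.

Emit:
{"op": "drive_tool", "data": {
  "commands": [
    {"gripper":0,"dx":-0.1,"dy":-0.1,"dz":3,"turn":0},
    {"gripper":0,"dx":-0.1,"dy":-0.1,"dz":6,"turn":0},
    {"gripper":0,"dx":-0.1,"dy":-0.1,"dz":9,"turn":0},
    {"gripper":0,"dx":-0.1,"dy":-0.1,"dz":10.8,"turn":0},
    {"gripper":0,"dx":-0.1,"dy":-0.1,"dz":10.8,"turn":0},
    {"gripper":1,"dx":-0.1,"dy":-0.1,"dz":10.8,"turn":0},
    {"gripper":1,"dx":-0.1,"dy":-0.1,"dz":10.8,"turn":0},
    {"gripper":1,"dx":-0.1,"dy":-0.1,"dz":10.8,"turn":0},
    {"gripper":1,"dx":-0.1,"dy":-0.1,"dz":10.8,"turn":0},
    {"gripper":1,"dx":-0.1,"dy":-0.1,"dz":10.8,"turn":0},
    {"gripper":1,"dx":-0.1,"dy":-0.1,"dz":10.8,"turn":0}
  ]
}}

```text
time_s: 39.78
eef_pos: [0.3448, -0.3384, 0.114]
eef_rot: [0.002, 0.999, 0.055, 0.001]
wrist_force: [-0.6, 1.0, 6.4]
opening: 0.732
```

Emit:
{"op": "drive_tool", "data": {
  "commands": [
    {"gripper":1,"dx":0,"dy":0,"dz":-1,"turn":0},
    {"gripper":1,"dx":0,"dy":0,"dz":-2,"turn":0},
    {"gripper":1,"dx":0,"dy":0,"dz":-4,"turn":0},
    {"gripper":1,"dx":0,"dy":0,"dz":-6,"turn":0},
    {"gripper":1,"dx":0,"dy":0,"dz":-8,"turn":0},
    {"gripper":1,"dx":0,"dy":0,"dz":-9,"turn":0},
    {"gripper":1,"dx":0,"dy":0,"dz":-9,"turn":0},
    {"gripper":1,"dx":0,"dy":0,"dz":-9,"turn":0}
  ]
}}

```text
time_s: 40.78
eef_pos: [0.3435, -0.3366, 0.201]
eef_rot: [-0.001, 0.999, 0.055, -0.0]
wrist_force: [-0.2, 1.2, -3.6]
opening: 0.737
```

```bash
python3 snap.py wrist w21;python3 - <<'E'
from h import *
from bench import ctrl
go(ctrl.get_obs(),[.5075,.1135,.20],6.3)
E
```

```text
40.825 [ 0.3435 -0.3365  0.2008] [ 0.2  0.2 -3.9] 0.7372662389814321 [-1.02  0.01  1.88  0.    1.26 -1.13]
to [0.5075, 0.1135, 0.2] d cm [ 21.22 -42.94   0.14] turn -0.03800033201662245 yaw now 6.26
```

View pics/w21.png

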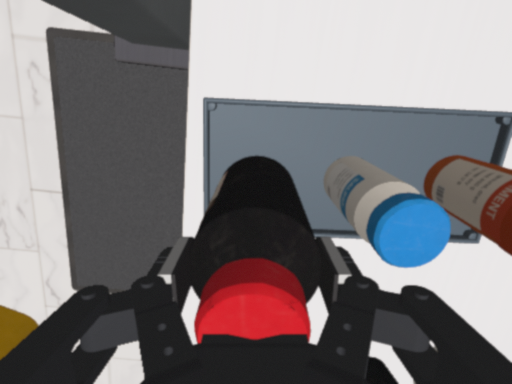

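Emit:
{"op": "drive_tool", "data": {
  "commands": [
    {"gripper":1,"dx":0,"dy":-2,"dz":0,"turn":0},
    {"gripper":1,"dx":0.5,"dy":-5,"dz":0,"turn":0},
    {"gripper":1,"dx":1.5,"dy":-9,"dz":0,"turn":0},
    {"gripper":1,"dx":3,"dy":-13,"dz":0,"turn":0},
    {"gripper":1,"dx":5,"dy":-17,"dz":0,"turn":0},
    {"gripper":1,"dx":6,"dy":-21,"dz":0,"turn":0},
    {"gripper":1,"dx":7,"dy":-25,"dz":0,"turn":0},
    {"gripper":1,"dx":8,"dy":-29,"dz":0,"turn":0},
    {"gripper":1,"dx":9,"dy":-33,"dz":0,"turn":0},
    {"gripper":1,"dx":11,"dy":-37,"dz":0,"turn":0},
    {"gripper":1,"dx":14,"dy":-40,"dz":0,"turn":0},
    {"gripper":1,"dx":17.5,"dy":-42,"dz":0,"turn":0},
    {"gripper":1,"dx":20,"dy":-43,"dz":0,"turn":0},
    {"gripper":1,"dx":21.2,"dy":-43,"dz":0,"turn":0},
    {"gripper":1,"dx":21.2,"dy":-43,"dz":0,"turn":0},
    {"gripper":1,"dx":21.2,"dy":-43,"dz":0,"turn":0},
    {"gripper":1,"dx":21.2,"dy":-43,"dz":0,"turn":0}
  ]
}}

```text
time_s: 42.95
eef_pos: [0.5069, 0.113, 0.2018]
eef_rot: [0.0, 0.999, 0.054, -0.0]
wrist_force: [-0.0, 0.6, -3.0]
opening: 0.736
```

```bash
python3 snap.py wrist w22;python3 snap.py scene s22;python3 - <<'E'
from h import *
from bench import ctrl
o=ctrl.get_obs()
go(o,[.507,.1145,.119],6.3)
c=pickle.load(open("pics/w22.pkl","rb"))
s=cv2.imread("pics/s22.png")[130:260,160:300];cv2.imwrite("pics/s22c.png",cv2.resize(cv2.convertScaleAbs(s,alpha=1.5),None,fx=4,fy=4,interpolation=2))
E
```

```text
43.0 [0.5071 0.1131 0.2019] [ 0.3 -0.4 -3.3] 0.7328280392711918 [-0.01  0.09  1.78 -0.    1.26 -0.12]
43.05 [0.5073 0.1131 0.202 ] [ 0.5  0.3 -3.8] 0.7399849425282687 [-0.01  0.09  1.78 -0.    1.26 -0.12]
to [0.507, 0.1145, 0.119] d cm [-0.02 -0.14  8.3 ] turn -0.07173966614874416 yaw now 6.23
```

View pics/w22.png

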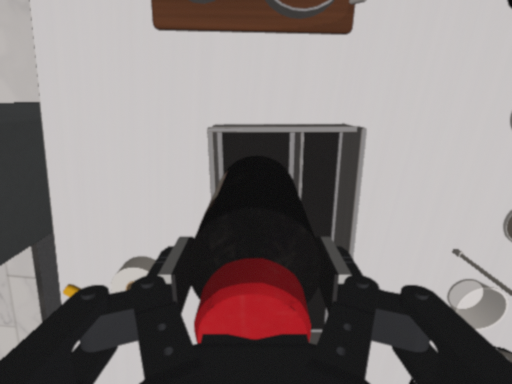

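View pics/s22c.png

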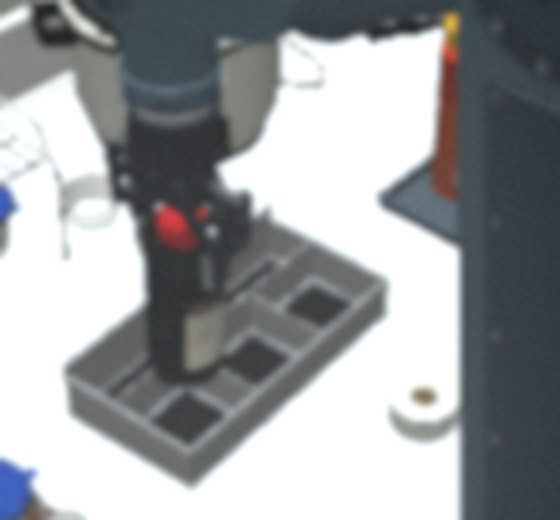

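The view matches the one when brown was first lifted out. Lower it.

Emit:
{"op": "drive_tool", "data": {
  "commands": [
    {"gripper":1,"dx":0,"dy":-0.1,"dz":1.5,"turn":0},
    {"gripper":1,"dx":0,"dy":-0.1,"dz":4,"turn":0},
    {"gripper":1,"dx":0,"dy":-0.1,"dz":6,"turn":0},
    {"gripper":1,"dx":0,"dy":-0.1,"dz":7.5,"turn":0},
    {"gripper":1,"dx":0,"dy":-0.1,"dz":8.1,"turn":0},
    {"gripper":1,"dx":0,"dy":-0.1,"dz":8.2,"turn":0},
    {"gripper":1,"dx":0,"dy":-0.1,"dz":8.3,"turn":0},
    {"gripper":1,"dx":0,"dy":-0.1,"dz":8.3,"turn":0}
  ]
}}

```text
time_s: 44.05
eef_pos: [0.5079, 0.1144, 0.1193]
eef_rot: [0.0, 0.999, 0.055, 0.0]
wrist_force: [0.3, -0.1, -3.8]
opening: 0.738
```

Emit:
{"op": "drive_tool", "data": {
  "commands": [
    {"gripper":1,"dx":0,"dy":0,"dz":0.1,"turn":0},
    {"gripper":1,"dx":0,"dy":0,"dz":0.25,"turn":0},
    {"gripper":1,"dx":0,"dy":0,"dz":0.25,"turn":0}
  ]
}}

```text
time_s: 44.42
eef_pos: [0.5083, 0.1146, 0.1189]
eef_rot: [0.0, 0.999, 0.055, 0.001]
wrist_force: [-6.6, 0.2, 15.5]
opening: 0.738
```

Touchdown. Release, rise and go to white.

Emit:
{"op": "drive_tool", "data": {
  "commands": [
    {"gripper":0.2,"dx":0,"dy":0,"dz":-0.1,"turn":0},
    {"gripper":0,"dx":0,"dy":0,"dz":-0.1,"turn":0},
    {"gripper":0,"dx":0,"dy":0,"dz":-0.1,"turn":0},
    {"gripper":0,"dx":0,"dy":0,"dz":-0.1,"turn":0},
    {"gripper":0,"dx":0,"dy":0,"dz":-2,"turn":0},
    {"gripper":0,"dx":0,"dy":0,"dz":-6,"turn":0},
    {"gripper":0,"dx":0,"dy":0,"dz":-11,"turn":0},
    {"gripper":0,"dx":0,"dy":0,"dz":-14,"turn":0},
    {"gripper":0,"dx":0,"dy":0,"dz":-14,"turn":0},
    {"gripper":0,"dx":0,"dy":0,"dz":-14,"turn":0}
  ]
}}

```text
time_s: 45.68
eef_pos: [0.5069, 0.1144, 0.2552]
eef_rot: [-0.0, 0.999, 0.055, -0.001]
wrist_force: [-1.1, -0.4, -0.1]
opening: 1.003
```

```bash
python3 snap.py wrist w23;python3 - <<'E'
from h import *
from bench import ctrl
go(ctrl.get_obs(),[.455,-.333,.22],6.3)
E
```

```text
45.725 [0.5066 0.1144 0.2546] [ 0.1  0.  -0.3] 1.0012014054580947 [-0.01  0.04  1.73  0.    1.37 -0.12]
to [0.455, -0.333, 0.22] d cm [-10.    43.92   3.48] turn -0.040072417635826696 yaw now 6.26
```

View pics/w23.png

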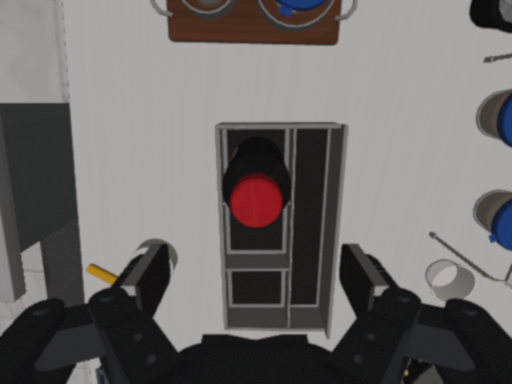

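Brown is upright in its left bay at (256,200). Now white.

Emit:
{"op": "drive_tool", "data": {
  "commands": [
    {"gripper":0,"dx":0,"dy":4,"dz":0,"turn":0},
    {"gripper":0,"dx":-2,"dy":10,"dz":0,"turn":0},
    {"gripper":0,"dx":-4,"dy":16,"dz":0,"turn":0},
    {"gripper":0,"dx":-6,"dy":22,"dz":0,"turn":0},
    {"gripper":0,"dx":-8,"dy":28,"dz":0,"turn":0},
    {"gripper":0,"dx":-10,"dy":34,"dz":0,"turn":0},
    {"gripper":0,"dx":-10,"dy":39,"dz":0,"turn":0},
    {"gripper":0,"dx":-10,"dy":43.9,"dz":0,"turn":0},
    {"gripper":0,"dx":-10,"dy":43.9,"dz":0,"turn":0},
    {"gripper":0,"dx":-10,"dy":43.9,"dz":2,"turn":0},
    {"gripper":0,"dx":-10,"dy":43.9,"dz":5,"turn":0},
    {"gripper":0,"dx":-10,"dy":43.9,"dz":5,"turn":0},
    {"gripper":0,"dx":-10,"dy":43.9,"dz":5,"turn":0},
    {"gripper":0,"dx":-10,"dy":43.9,"dz":5,"turn":0}
  ]
}}

```text
time_s: 47.48
eef_pos: [0.4566, -0.3331, 0.2077]
eef_rot: [0.001, 0.998, 0.055, 0.001]
wrist_force: [-0.1, -0.5, -0.5]
opening: 1.0
```

```bash
python3 snap.py wrist w24;python3 - <<'E'
from h import *
from bench import ctrl
c=pickle.load(open("pics/w24.pkl","rb"))
p,st=cent(c,(98,120,80),(114,255,255),(150,100,400,384));print(p,st,ray(c,*p,.153).round(4))
go(ctrl.get_obs(),[*ray(c,*p,.153)[:2],.0965],6.3)
E
```

```text
47.525 [ 0.4566 -0.3331  0.2076] [-0.3 -1.  -0.1] 1.0024901910724737 [-0.84  0.19  1.67  0.    1.29 -0.95]
[251.36477082 215.43316535] [ 214  179   75   72 4167] [ 0.4547 -0.3341  0.153 ]
to [np.float64(0.4546997451854083), np.float64(-0.3340858827875294), 0.0965] d cm [-0.21  0.06 11.11] turn -0.018028059572657185 yaw now 6.28
```

View pics/w24.png

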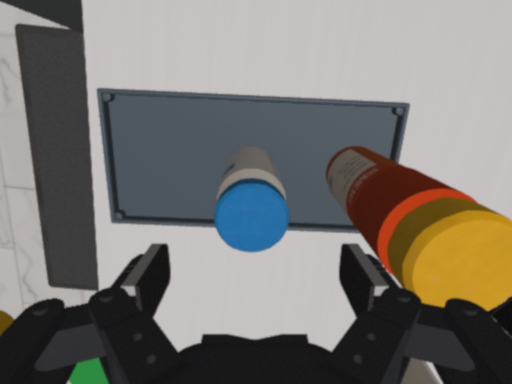

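White's cap is at (251,215). Shift x by −2 mm, descend, grip and lift.

Emit:
{"op": "drive_tool", "data": {
  "commands": [
    {"gripper":0,"dx":-0.2,"dy":0,"dz":2,"turn":0},
    {"gripper":0,"dx":-0.2,"dy":0,"dz":5,"turn":0},
    {"gripper":0,"dx":-0.2,"dy":0,"dz":8.5,"turn":0},
    {"gripper":0,"dx":-0.2,"dy":0,"dz":11,"turn":0},
    {"gripper":0,"dx":-0.2,"dy":0,"dz":11,"turn":0},
    {"gripper":1,"dx":-0.2,"dy":0,"dz":11,"turn":0},
    {"gripper":1,"dx":-0.2,"dy":0,"dz":11,"turn":0},
    {"gripper":1,"dx":-0.2,"dy":0,"dz":11,"turn":0},
    {"gripper":1,"dx":-0.2,"dy":0,"dz":11,"turn":0},
    {"gripper":1,"dx":-0.2,"dy":0,"dz":11,"turn":0},
    {"gripper":1,"dx":-0.2,"dy":0,"dz":11,"turn":0},
    {"gripper":1,"dx":-0.2,"dy":0,"dz":11,"turn":0}
  ]
}}

```text
time_s: 49.02
eef_pos: [0.4549, -0.3342, 0.0987]
eef_rot: [0.001, 0.999, 0.055, 0.001]
wrist_force: [-1.8, 0.8, 5.8]
opening: 0.654
```

Emit:
{"op": "drive_tool", "data": {
  "commands": [
    {"gripper":1,"dx":0,"dy":0,"dz":-1,"turn":0},
    {"gripper":1,"dx":0,"dy":0,"dz":-2,"turn":0},
    {"gripper":1,"dx":0,"dy":0,"dz":-4,"turn":0},
    {"gripper":1,"dx":0,"dy":0,"dz":-6,"turn":0},
    {"gripper":1,"dx":0,"dy":0,"dz":-8,"turn":0},
    {"gripper":1,"dx":0,"dy":0,"dz":-9,"turn":0},
    {"gripper":1,"dx":0,"dy":0,"dz":-9,"turn":0},
    {"gripper":1,"dx":0,"dy":0,"dz":-9,"turn":0}
  ]
}}

```text
time_s: 50.02
eef_pos: [0.4536, -0.3326, 0.1854]
eef_rot: [-0.001, 0.999, 0.055, -0.0]
wrist_force: [-1.2, 0.2, -2.3]
opening: 0.654
```

```bash
python3 - <<'E'
from h import *
from bench import ctrl
go(ctrl.get_obs(),[.5315,-.0725,.187],6.3)
E
```

```text
to [0.5315, -0.0725, 0.187] d cm [ 10.58 -25.01  -0.14] turn -0.03818080628471421 yaw now 6.26
```

Emit:
{"op": "drive_tool", "data": {
  "commands": [
    {"gripper":1,"dx":0,"dy":-2,"dz":0,"turn":0},
    {"gripper":1,"dx":0.5,"dy":-5,"dz":0,"turn":0},
    {"gripper":1,"dx":1,"dy":-9,"dz":0,"turn":0},
    {"gripper":1,"dx":2,"dy":-13,"dz":0,"turn":0},
    {"gripper":1,"dx":3.5,"dy":-17,"dz":0,"turn":0},
    {"gripper":1,"dx":6,"dy":-21,"dz":0,"turn":0},
    {"gripper":1,"dx":8.5,"dy":-24,"dz":0,"turn":0},
    {"gripper":1,"dx":10,"dy":-25,"dz":0,"turn":0},
    {"gripper":1,"dx":10.5,"dy":-25,"dz":0,"turn":0},
    {"gripper":1,"dx":10.5,"dy":-25,"dz":0,"turn":0},
    {"gripper":1,"dx":10.5,"dy":-25,"dz":0,"turn":0},
    {"gripper":1,"dx":10.5,"dy":-25,"dz":0,"turn":0}
  ]
}}

```text
time_s: 51.52
eef_pos: [0.5307, -0.0739, 0.1862]
eef_rot: [-0.0, 0.999, 0.054, -0.0]
wrist_force: [-0.0, -0.5, -2.3]
opening: 0.65
```

```bash
python3 snap.py wrist w25;python3 - <<'E'
from h import *
from bench import ctrl
go(ctrl.get_obs(),[.5303,-.072,.1037],6.3)
E
```

```text
51.575 [ 0.5308 -0.0737  0.1863] [ 0.2  1.3 -2. ] 0.6529269220785114 [-0.36  0.15  1.76 -0.    1.24 -0.47]
to [0.5303, -0.072, 0.1037] d cm [-0.03 -0.18  8.26] turn -0.1059327096569973 yaw now 6.19
```

View pics/w25.png

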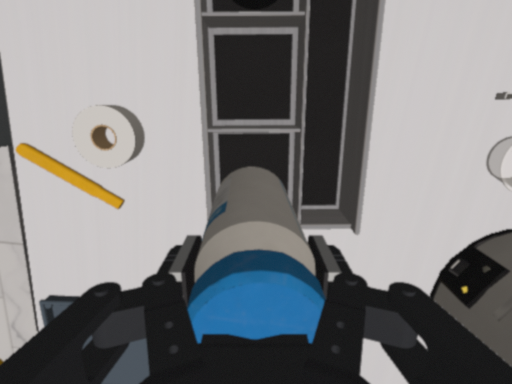

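White is over the right-hand bay, the same view as at the pick. Lower it.

Emit:
{"op": "drive_tool", "data": {
  "commands": [
    {"gripper":1,"dx":0,"dy":-0.1,"dz":1.5,"turn":0},
    {"gripper":1,"dx":0,"dy":-0.1,"dz":4,"turn":0},
    {"gripper":1,"dx":0,"dy":-0.1,"dz":6,"turn":0},
    {"gripper":1,"dx":0,"dy":-0.1,"dz":7.5,"turn":0},
    {"gripper":1,"dx":0,"dy":-0.1,"dz":8.1,"turn":0},
    {"gripper":1,"dx":0,"dy":-0.1,"dz":8.3,"turn":0},
    {"gripper":1,"dx":0,"dy":-0.1,"dz":8.4,"turn":0},
    {"gripper":1,"dx":0,"dy":-0.1,"dz":8.4,"turn":0}
  ]
}}

```text
time_s: 52.58
eef_pos: [0.5307, -0.0723, 0.1038]
eef_rot: [0.0, 0.998, 0.055, -0.001]
wrist_force: [-6.9, 1.2, 9.7]
opening: 0.65
```

Touchdown. Release and rise.

Emit:
{"op": "drive_tool", "data": {
  "commands": [
    {"gripper":0.2,"dx":0,"dy":0,"dz":-0.1,"turn":0},
    {"gripper":0,"dx":0,"dy":0,"dz":-0.1,"turn":0},
    {"gripper":0,"dx":0,"dy":0,"dz":-0.1,"turn":0},
    {"gripper":0,"dx":0,"dy":0,"dz":-0.1,"turn":0},
    {"gripper":0,"dx":0,"dy":0,"dz":-2,"turn":0},
    {"gripper":0,"dx":0,"dy":0,"dz":-6,"turn":0},
    {"gripper":0,"dx":0,"dy":0,"dz":-11,"turn":0},
    {"gripper":0,"dx":0,"dy":0,"dz":-17,"turn":0},
    {"gripper":0,"dx":0,"dy":0,"dz":-21,"turn":0},
    {"gripper":0,"dx":0,"dy":0,"dz":-21,"turn":0},
    {"gripper":0,"dx":0,"dy":0,"dz":-21,"turn":0}
  ]
}}

```text
time_s: 53.95
eef_pos: [0.5306, -0.072, 0.3115]
eef_rot: [-0.0, 0.999, 0.055, -0.0]
wrist_force: [-0.7, 0.1, -0.5]
opening: 0.998
```

```bash
python3 snap.py wrist w26;python3 - <<'E'
from h import *
from bench import ctrl
go(ctrl.get_obs(),[.567,-.325,.26],6.3)
E
```

```text
54.0 [ 0.5303 -0.0719  0.3107] [-0.1 -0.7 -0.2] 0.9978477010646385 [-0.36  0.04  1.62  0.    1.49 -0.47]
to [0.567, -0.325, 0.26] d cm [ 0.9  25.57  5.03] turn -0.03939125266350629 yaw now 6.26
```

View pics/w26.png

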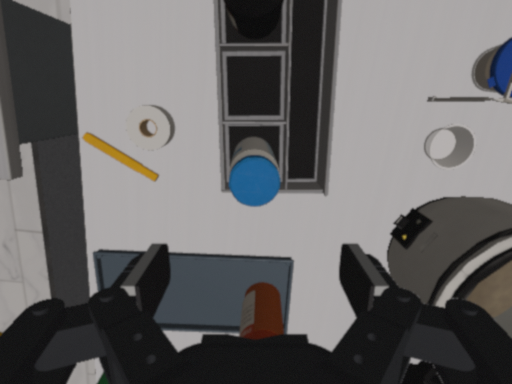

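White is in its bay at (255,180). Now orange.

Emit:
{"op": "drive_tool", "data": {
  "commands": [
    {"gripper":0,"dx":0,"dy":4,"dz":0,"turn":0},
    {"gripper":0,"dx":0.9,"dy":9,"dz":0,"turn":0},
    {"gripper":0,"dx":0.9,"dy":15,"dz":0,"turn":0},
    {"gripper":0,"dx":0.9,"dy":21,"dz":0,"turn":0},
    {"gripper":0,"dx":0.9,"dy":25.6,"dz":0,"turn":0},
    {"gripper":0,"dx":0.9,"dy":25.6,"dz":3,"turn":0},
    {"gripper":0,"dx":0.9,"dy":25.6,"dz":6,"turn":0},
    {"gripper":0,"dx":0.9,"dy":25.6,"dz":6,"turn":0},
    {"gripper":0,"dx":0.9,"dy":25.6,"dz":6,"turn":0},
    {"gripper":0,"dx":0.9,"dy":25.6,"dz":6,"turn":0}
  ]
}}

```text
time_s: 55.25
eef_pos: [0.5686, -0.3259, 0.254]
eef_rot: [0.001, 0.998, 0.055, 0.001]
wrist_force: [0.3, 0.1, -0.3]
opening: 1.003
```

```bash
python3 snap.py wrist w27;python3 - <<'E'
from h import *
from bench import ctrl
c=pickle.load(open("pics/w27.pkl","rb"))
p,st=cent(c,(15,120,100),(30,255,255),(150,100,400,384));print(p,st,ray(c,*p,.213).round(4),ray(c,st[0]+st[2]/2,st[1]+st[3]/2,.213).round(4))
go(ctrl.get_obs(),[*ray(c,*p,.213)[:2],.189],6.3)
E
```

```text
55.3 [ 0.5685 -0.3259  0.254 ] [-0.2 -0.6  0.8] 1.0011109067731652 [-0.7   0.34  1.38 -0.    1.42 -0.81]
[251.70597584 218.89144946] [ 206  176   92   87 6292] [ 0.5667 -0.3237  0.213 ] [ 0.5669 -0.3241  0.213 ]
to [np.float64(0.566660740935871), np.float64(-0.32368157610764847), 0.189] d cm [-0.17 -0.25  6.49] turn -0.019270491083204888 yaw now 6.28
```

View pics/w27.png

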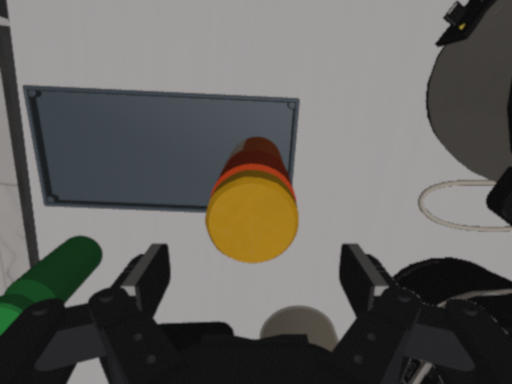

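Emit:
{"op": "drive_tool", "data": {
  "commands": [
    {"gripper":0,"dx":-0.2,"dy":-0.1,"dz":1,"turn":0},
    {"gripper":0,"dx":-0.2,"dy":-0.1,"dz":3,"turn":0},
    {"gripper":0,"dx":-0.2,"dy":-0.1,"dz":5,"turn":0},
    {"gripper":0,"dx":-0.2,"dy":-0.1,"dz":6.5,"turn":0},
    {"gripper":0,"dx":-0.2,"dy":-0.1,"dz":6.5,"turn":0},
    {"gripper":1,"dx":-0.2,"dy":-0.1,"dz":6.5,"turn":0},
    {"gripper":1,"dx":-0.2,"dy":-0.1,"dz":6.5,"turn":0},
    {"gripper":1,"dx":-0.2,"dy":-0.1,"dz":6.5,"turn":0},
    {"gripper":1,"dx":-0.2,"dy":-0.1,"dz":6.5,"turn":0},
    {"gripper":1,"dx":-0.2,"dy":-0.1,"dz":6.5,"turn":0},
    {"gripper":1,"dx":-0.2,"dy":-0.1,"dz":6.5,"turn":0},
    {"gripper":1,"dx":-0.2,"dy":-0.1,"dz":6.5,"turn":0}
  ]
}}

```text
time_s: 56.8
eef_pos: [0.5667, -0.3256, 0.1892]
eef_rot: [0.001, 0.999, 0.055, 0.001]
wrist_force: [-0.7, -0.4, 5.7]
opening: 0.595
```

Emit:
{"op": "drive_tool", "data": {
  "commands": [
    {"gripper":1,"dx":0,"dy":0,"dz":-1,"turn":0},
    {"gripper":1,"dx":0,"dy":0,"dz":-2,"turn":0},
    {"gripper":1,"dx":0,"dy":0,"dz":-4,"turn":0},
    {"gripper":1,"dx":0,"dy":0,"dz":-6,"turn":0},
    {"gripper":1,"dx":0,"dy":0,"dz":-8,"turn":0},
    {"gripper":1,"dx":0,"dy":0,"dz":-9,"turn":0},
    {"gripper":1,"dx":0,"dy":0,"dz":-9,"turn":0},
    {"gripper":1,"dx":0,"dy":0,"dz":-9,"turn":0}
  ]
}}

```text
time_s: 57.8
eef_pos: [0.5654, -0.3245, 0.2763]
eef_rot: [-0.001, 0.999, 0.055, -0.001]
wrist_force: [0.1, 0.0, -2.9]
opening: 0.594
```

```bash
python3 snap.py wrist w28;python3 - <<'E'
from h import *
from bench import ctrl
go(ctrl.get_obs(),[.516,.0215,.194],6.3)
E
```

```text
57.85 [ 0.5654 -0.3244  0.2761] [-0.6  0.8 -3.1] 0.5893778306989124 [-0.7   0.32  1.36  0.    1.46 -0.81]
to [0.516, 0.0215, 0.194] d cm [ -1.12 -34.91   8.26] turn -0.037935310833120184 yaw now 6.26
```

View pics/w28.png

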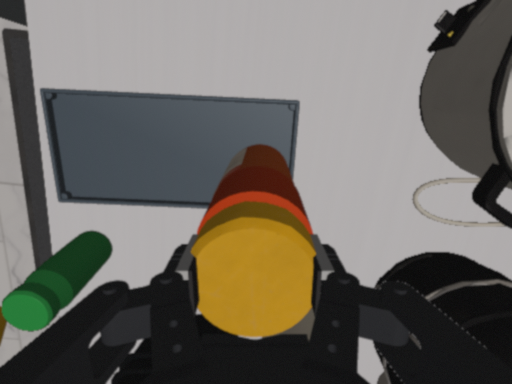

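Orange is held (255,270). Take it back round the front of white to the middle bay.

Emit:
{"op": "drive_tool", "data": {
  "commands": [
    {"gripper":1,"dx":-1,"dy":-0.5,"dz":0,"turn":0},
    {"gripper":1,"dx":-4,"dy":-2,"dz":0,"turn":0},
    {"gripper":1,"dx":-7.5,"dy":-5,"dz":0,"turn":0},
    {"gripper":1,"dx":-11,"dy":-8.5,"dz":0,"turn":0},
    {"gripper":1,"dx":-13.5,"dy":-12,"dz":0,"turn":0},
    {"gripper":1,"dx":-14.6,"dy":-16,"dz":0,"turn":0},
    {"gripper":1,"dx":-14.6,"dy":-20,"dz":0,"turn":0},
    {"gripper":1,"dx":-14.6,"dy":-24,"dz":0,"turn":0},
    {"gripper":1,"dx":-14.6,"dy":-28,"dz":0,"turn":0},
    {"gripper":1,"dx":-14.6,"dy":-31.5,"dz":0,"turn":0},
    {"gripper":1,"dx":-14,"dy":-34,"dz":0,"turn":0},
    {"gripper":1,"dx":-12,"dy":-35,"dz":0,"turn":0},
    {"gripper":1,"dx":-8,"dy":-35,"dz":0,"turn":0},
    {"gripper":1,"dx":-4,"dy":-35,"dz":0,"turn":0},
    {"gripper":1,"dx":-2,"dy":-35,"dz":0,"turn":0},
    {"gripper":1,"dx":-1.3,"dy":-35,"dz":0,"turn":0},
    {"gripper":1,"dx":-1.3,"dy":-35,"dz":0,"turn":0},
    {"gripper":1,"dx":-1.3,"dy":-35,"dz":0,"turn":0},
    {"gripper":1,"dx":-1.3,"dy":-35,"dz":0,"turn":0}
  ]
}}

```text
time_s: 60.22
eef_pos: [0.5142, 0.0216, 0.2775]
eef_rot: [0.0, 0.999, 0.054, 0.0]
wrist_force: [-0.8, -0.7, -3.2]
opening: 0.592
```

```bash
python3 snap.py wrist w29;python3 snap.py scene s29;python3 - <<'E'
from h import *
from bench import ctrl
go(ctrl.get_obs(),[.5145,.022,.194],6.3)
s=cv2.imread("pics/s29.png")[100:260,140:340];cv2.imwrite("pics/s29c.png",cv2.resize(cv2.convertScaleAbs(s,alpha=1.5),None,fx=3,fy=3,interpolation=2))
E
```

```text
60.275 [0.5143 0.0216 0.2775] [ 0.4 -0.1 -2.6] 0.593835922141022 [-0.19  0.01  1.71 -0.    1.42 -0.3 ]
60.325 [0.5144 0.0216 0.2775] [-0.6 -0.5 -3.2] 0.5930291803230492 [-0.19  0.01  1.71 -0.    1.42 -0.3 ]
to [0.5145, 0.022, 0.194] d cm [ 0.01 -0.04  8.35] turn -0.04652724025623911 yaw now 6.25
```

View pics/w29.png

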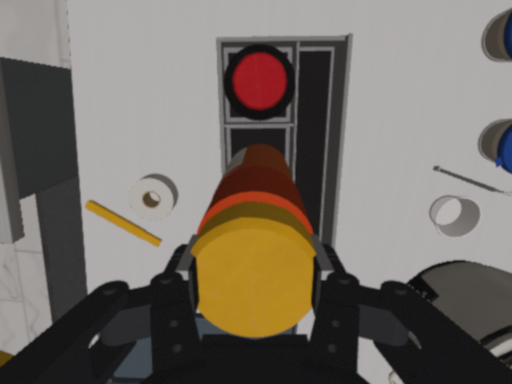

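View pics/s29c.png

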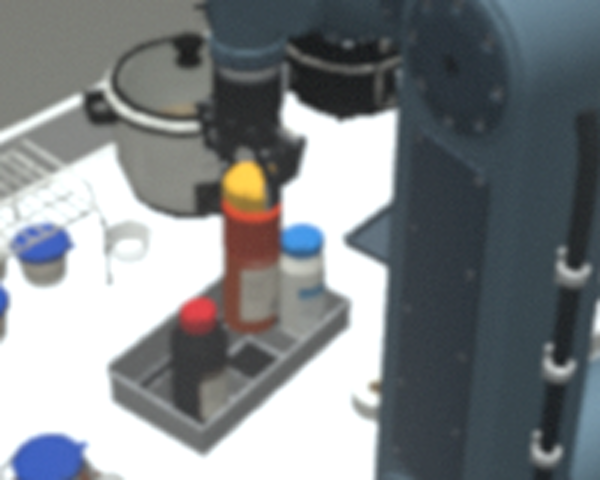

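Orange is over the middle bay, matching the view just after its lift. Lower it.

Emit:
{"op": "drive_tool", "data": {
  "commands": [
    {"gripper":1,"dx":0,"dy":0,"dz":1.5,"turn":0},
    {"gripper":1,"dx":0,"dy":0,"dz":4,"turn":0},
    {"gripper":1,"dx":0,"dy":0,"dz":6,"turn":0},
    {"gripper":1,"dx":0,"dy":0,"dz":7.5,"turn":0},
    {"gripper":1,"dx":0,"dy":0,"dz":8.1,"turn":0},
    {"gripper":1,"dx":0,"dy":0,"dz":8.3,"turn":0},
    {"gripper":1,"dx":0,"dy":0,"dz":8.4,"turn":0},
    {"gripper":1,"dx":0,"dy":0,"dz":8.4,"turn":0}
  ]
}}

```text
time_s: 61.32
eef_pos: [0.5151, 0.0216, 0.1943]
eef_rot: [0.0, 0.999, 0.055, 0.001]
wrist_force: [-3.2, 0.5, 1.9]
opening: 0.593
```

Emit:
{"op": "drive_tool", "data": {
  "commands": [
    {"gripper":1,"dx":0,"dy":0,"dz":0.1,"turn":0},
    {"gripper":0.3,"dx":0,"dy":0,"dz":0,"turn":0},
    {"gripper":0,"dx":0,"dy":0,"dz":0,"turn":0},
    {"gripper":0,"dx":0,"dy":0,"dz":0,"turn":0},
    {"gripper":0,"dx":0,"dy":0,"dz":0,"turn":0},
    {"gripper":0,"dx":0,"dy":0,"dz":-2,"turn":0},
    {"gripper":0,"dx":0,"dy":0,"dz":-6,"turn":0},
    {"gripper":0,"dx":0,"dy":0,"dz":-11,"turn":0},
    {"gripper":0,"dx":0,"dy":0,"dz":-17,"turn":0},
    {"gripper":0,"dx":0,"dy":0,"dz":-20,"turn":0},
    {"gripper":0,"dx":0,"dy":0,"dz":-20,"turn":0},
    {"gripper":0,"dx":0,"dy":0,"dz":-20,"turn":0}
  ]
}}

```text
time_s: 62.82
eef_pos: [0.5143, 0.0217, 0.3919]
eef_rot: [-0.0, 0.999, 0.055, -0.001]
wrist_force: [-0.5, -0.9, -1.1]
opening: 0.999
```

```bash
python3 snap.py wrist w30;python3 snap.py scene s30;python3 snap.py top t30; python3 - <<'E'
from h import *
s=cv2.imread("pics/s30.png")[150:310,110:310];cv2.imwrite("pics/s30c.png",cv2.resize(cv2.convertScaleAbs(s,alpha=1.5),None,fx=3.7,fy=3.7,interpolation=2))
E
```

```text
62.875 [0.5141 0.0218 0.3914] [ 0.1 -0.4  0.3] 1.0023434488658762 [-0.19 -0.04  1.54 -0.    1.64 -0.3 ]
62.925 [0.514  0.0218 0.3913] [ 0.5 -0.3  0. ] 0.9994180359553784 [-0.19 -0.04  1.54 -0.    1.64 -0.3 ]
62.975 [0.5141 0.0218 0.3914] [-0.2 -0.  -0.2] 0.9985043669783666 [-0.19 -0.04  1.54  0.    1.64 -0.3 ]
```

View pics/w30.png

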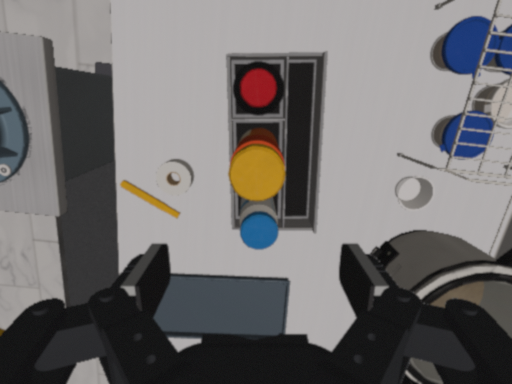

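View pics/s30c.png

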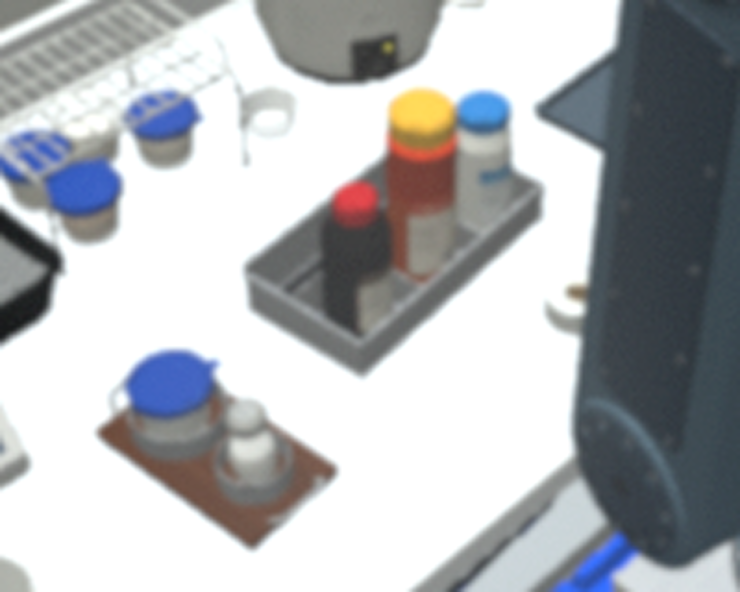

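View pics/t30.png

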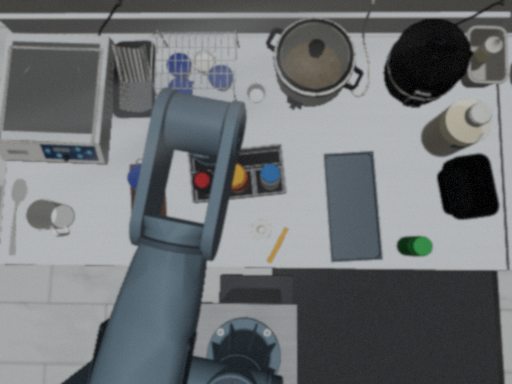

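The three views show red (258,88), yellow (257,172) and blue (259,230) caps back in their own bays. The salt shaker is upright in the ring (scene crop 250,450), and the tub and roll have not moved. The arm is clear of everything, so I'm handing in.

```bash
python3 -c "
from bench import ctrl
print(ctrl.hand_in())"
```

```text
the job is handed in; nothing more can be done
None
```

The job is done and handed in at about 63 s of the 149 s allowed; the hand-in gives no verdict. I stood the orange jar, white bottle and brown bottle on the tray, then put the salt shaker in the caddy's empty ring. Last, I put brown back in the left bay, white in the right and orange in the middle.

- **Final checks:** The last pictures show all three containers upright in their own bays and the salt shaker upright in the ring. The tub and label roll look unmoved by eye; I did not re-measure them. The gripper was open and clear at z 0.39 m.
- **Contact forces:** Every touchdown came within about 2 mm of the expected height. The highest wrist reading I saw was about 17 N, when setting brown down.
- **Disagreements:** The top and wrist cameras differed by about 5 mm in y, more than the stated 2 mm calibration. I relied mostly on the wrist view near each object. The gripper read about 51 mm on the orange jar's cap, against about 62 mm measured in the pictures, but the grip held throughout.

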